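Load the controller test bay, shut its guard and start the test

TASK

Put every orange hand controller that is on the bench upright into a white pocket of the test bay, one to a pocket, turned so that its cable gland lies in the pocket's slot and it is fully home. When all of them are in and let go, push the clear guard door shut until it snaps on its catch, then swing the red power lever fully over to on (away from the button), and after that press the green start button fully down and release it. Also put the yellow screwdriver back on the blue rest, lying level with the middle of its handle centred across both forks, at any time before you finish; leave the other things on the bench where they are.

Things in the scene. Friction and masses are not known exactly. Their poses are not given: they have to be found in the camera images.
- ctrl1_center (a point): orange hand controller, upright on the bench; may be absent (None); all alike. Body 100 (own x) x 46 (y) x 42 (z) mm; two toggles, 14 mm diameter, at x -30 and +30 mm stand 26 mm above its top. A grey and black cable gland sticks out of its +x end. This point: centre of the body, 21 mm above its underside; x to the gland end, z up. 0.2 to 0.35 kg
- ctrl1_gland (a point): outer end of controller 1's gland, on its axis: 78 mm in x, 9 mm in y, -5 mm in z from the controller's centre. The gland is 24 mm in diameter and sticks out 28 mm
- ctrl2_center (a point): orange hand controller, upright on the bench; may be absent (None); all alike. Body 100 (own x) x 46 (y) x 42 (z) mm; two toggles, 14 mm diameter, at x -30 and +30 mm stand 26 mm above its top. A grey and black cable gland sticks out of its +x end. This point: centre of the body, 21 mm above its underside; x to the gland end, z up. 0.2 to 0.35 kg
- ctrl2_gland (a point): outer end of controller 2's gland, on its axis: 78 mm in x, 9 mm in y, -5 mm in z from the controller's centre. The gland is 24 mm in diameter and sticks out 28 mm
- ctrl3_center (a point): orange hand controller, upright on the bench; may be absent (None); all alike. Body 100 (own x) x 46 (y) x 42 (z) mm; two toggles, 14 mm diameter, at x -30 and +30 mm stand 26 mm above its top. A grey and black cable gland sticks out of its +x end. This point: centre of the body, 21 mm above its underside; x to the gland end, z up. 0.2 to 0.35 kg
- ctrl3_gland (a point): outer end of controller 3's gland, on its axis: 78 mm in x, 9 mm in y, -5 mm in z from the controller's centre. The gland is 24 mm in diameter and sticks out 28 mm
- pocket1_center (a point): Outer pocket by the door: white, in the test bay, 14 mm deep, rim 24 mm above the bench, the controller's outline plus 2.5 mm all round; it fits one way only. This point: the controller's centre when home (31 mm above the bench); x to the slot for the gland, as the controller's x when seated; z up. Pockets lie side by side, 84 mm apart
- pocket2_center (a point): Middle pocket, turned half round from its neighbours: white, in the test bay, 14 mm deep, rim 24 mm above the bench, the controller's outline plus 2.5 mm all round; it fits one way only. This point: the controller's centre when home (31 mm above the bench); x to the slot for the gland, as the controller's x when seated; z up. Pockets lie side by side, 84 mm apart
- pocket3_center (a point): Outer pocket far from the door: white, in the test bay, 14 mm deep, rim 24 mm above the bench, the controller's outline plus 2.5 mm all round; it fits one way only. This point: the controller's centre when home (31 mm above the bench); x to the slot for the gland, as the controller's x when seated; z up. Pockets lie side by side, 84 mm apart
- door (a joint): the bay's clear, yellow-framed guard door, upright hinge, radians: 0 shut, up to 1.2 open (starts 0.7 to 1.0). It swings outward, away from the pockets. About 0.5 N at its edge swings it; the last 0.07 rad takes about 3 N more, until a sprung ball catch snaps over (at 0.04 rad) and draws it shut to 0
- door_edge (a point): in the panel's middle plane, 145 mm from the hinge axis, 15 mm from the free edge, 100 mm above the bench. Axes turn with the door: +x to the hinge, -y out of the outer face (push on this to shut it), z up. Panel 6 mm thick (frame 9), 12 to 120 mm above the bench; a catch post 110 mm high stands just beyond the free edge when shut
- start (a joint): green start button on the grey console at the near side of the bay: 0 up, 0.006 m fully down, springs back, about 5 N fully down
- power (a joint): red-knobbed power lever on a grey block 70x50x25 mm, at the near side of the bay beside the console, radians: 0 leaning toward the green button's console = off, 1.0 leaning the other way, toward the guard door's side = on. It stays where it is left; about 1 N at the knob moves it
- power_tip (a point): centre of the lever's red ball knob, 26 mm diameter, 60 mm above the pivot along a 10 mm steel rod; about 75 mm above the bench at either end and 82 mm upright; it travels about 58 mm across the bay, along the pockets' -y of pockets 1 and 3, from off to on. The pivot lies 22 mm above the bench
- start_top (a point): centre of the button's top face, 32 mm across, about 60 mm above the bench; pressed straight down
- driver_center (a point): yellow screwdriver lying on the bench. Handle 120 (own x) x 28 x 28 mm, rounded edges; thin steel blade 8 mm diameter, 85 mm long from the handle's +x end. This point: centre of the handle, 14 mm above its underside; it balances about 4 mm to +x of it. 0.14 kg
- rest_notch (a point): blue two-fork tool rest fixed on the bench, dark foot 120x75 mm. Forks 10 mm thick at x -42 and +42 mm, notch floor 70 mm above the bench, 35 mm wide, flaring up to cheeks 90 mm above the bench. This point: the handle's centre when the screwdriver is in place (84 mm above the bench); x from fork to fork, along the handle; blade either way
- tape: red tape measure 72x34x64 mm; not part of the job, loose, to be left where it is; origin at its underside
- gland_tub: blue open tub 120x90x50 mm; not part of the job, loose, to be left where it is; origin at its underside
- grease: white jar 60 mm diameter, 90 high; not part of the job, loose, to be left where it is; origin at its underside
- drill: red and black cordless drill lying down, 220 mm long, 56 high; not part of the job, loose, to be left where it is; origin at its underside
- meter: yellow test meter 150x75x32 mm; not part of the job, loose, to be left where it is; origin at its underside
- marker_can: silver and green can 48 mm diameter, 110 high; not part of the job, loose, to be left where it is; origin at its underside
Things that resemble listed ones, but are neither listed nor needed, are in the scene too. Leave any brown or pink look-alike of the part that bears ctrl3_center alone.

How it is judged (in metres and radians):
On the way, in this order (a step that is already met when the one before it is completed fails the run):
1. every controller present is home in a pocket and let go (((distance between ctrl1_center and pocket1_center below 0.006 m and x of ctrl1_gland in the frame of pocket1_center above 0.07 m and y of ctrl1_gland in the frame of pocket1_center between 0.003 and 0.015 m and z of ctrl1_gland in the frame of pocket1_center between -0.011 and 0.001 m) or (distance between ctrl1_center and pocket2_center below 0.006 m and x of ctrl1_gland in the frame of pocket2_center above 0.07 m and y of ctrl1_gland in the frame of pocket2_center between 0.003 and 0.015 m and z of ctrl1_gland in the frame of pocket2_center between -0.011 and 0.001 m) or (distance between ctrl1_center and pocket3_center below 0.006 m and x of ctrl1_gland in the frame of pocket3_center above 0.07 m and y of ctrl1_gland in the frame of pocket3_center between 0.003 and 0.015 m and z of ctrl1_gland in the frame of pocket3_center between -0.011 and 0.001 m)) and ((distance between ctrl2_center and pocket1_center below 0.006 m and x of ctrl2_gland in the frame of pocket1_center above 0.07 m and y of ctrl2_gland in the frame of pocket1_center between 0.003 and 0.015 m and z of ctrl2_gland in the frame of pocket1_center between -0.011 and 0.001 m) or (distance between ctrl2_center and pocket2_center below 0.006 m and x of ctrl2_gland in the frame of pocket2_center above 0.07 m and y of ctrl2_gland in the frame of pocket2_center between 0.003 and 0.015 m and z of ctrl2_gland in the frame of pocket2_center between -0.011 and 0.001 m) or (distance between ctrl2_center and pocket3_center below 0.006 m and x of ctrl2_gland in the frame of pocket3_center above 0.07 m and y of ctrl2_gland in the frame of pocket3_center between 0.003 and 0.015 m and z of ctrl2_gland in the frame of pocket3_center between -0.011 and 0.001 m)) and ((distance between ctrl3_center and pocket1_center below 0.006 m and x of ctrl3_gland in the frame of pocket1_center above 0.07 m and y of ctrl3_gland in the frame of pocket1_center between 0.003 and 0.015 m and z of ctrl3_gland in the frame of pocket1_center between -0.011 and 0.001 m) or (distance between ctrl3_center and pocket2_center below 0.006 m and x of ctrl3_gland in the frame of pocket2_center above 0.07 m and y of ctrl3_gland in the frame of pocket2_center between 0.003 and 0.015 m and z of ctrl3_gland in the frame of pocket2_center between -0.011 and 0.001 m) or (distance between ctrl3_center and pocket3_center below 0.006 m and x of ctrl3_gland in the frame of pocket3_center above 0.07 m and y of ctrl3_gland in the frame of pocket3_center between 0.003 and 0.015 m and z of ctrl3_gland in the frame of pocket3_center between -0.011 and 0.001 m)) and contact force between the fingers and ctrl1 below 0.1 N and contact force between the fingers and ctrl2 below 0.1 N and contact force between the fingers and ctrl3 below 0.1 N), for 0.2 s.
2. the guard door is shut on its catch (value of joint door below 0.015 rad), for 0.2 s.
3. the power lever is swung over to on (value of joint power above 0.85 rad and value of joint door below 0.015 rad), for 0.1 s.
4. the start button is pressed fully down (all of step 3 and value of joint start above 0.0045 m), for 0.05 s.
At the end, for the whole second after the job is handed in: each controller present is seated (centre within 6 mm, gland end in the slot) and let go; door below 0.015 rad; lever past 0.85 rad; button up; screwdriver still, in both notches: handle centre within 15 mm along, 10 mm across, 7 mm in height, 0.15 rad in direction (all of step 1 and all of step 3 and value of joint start below 0.002 m and x of driver_center in the frame of rest_notch between -0.015 and 0.015 m and y of driver_center in the frame of rest_notch between -0.01 and 0.01 m and z of driver_center in the frame of rest_notch between -0.007 and 0.007 m and angle between the x axis of driver_center and the x axis of rest_notch, either way round below 0.15 rad and linear speed of driver below 0.03 m/s); the robot touches nothing.
It fails at once if one of the other things on the bench is moved over 50 mm (distance of any of tape, gland_tub, grease, drill, meter, marker_can from where it was at the start of the episode above 0.05 m).
Of ctrl1, ctrl2, ctrl3 only 2 to 3 are there at a start; the rules pass over those that are not, and their reading is None.
At some moment in a run one of ctrl1, ctrl2, ctrl3 may be knocked a few centimetres aside while the robot is not near it.
It also fails if it takes over 208 s, if anything falls off the work surface, if the arm or the gripper's body presses on something with over 40 N, if the wrist force passes 120 N, or if a joint passes its speed limit or range.

ROBOT

A 6-joint arm with a two-finger parallel gripper is mounted at the origin on the work surface. World frame = base frame: x ahead of the robot, y to its left, z up, the work surface at z = 0. Lengths are in mm, angles in rad, forces in N, time in s.
With the tool pointing down it reaches from about 250 to 800 mm from the base axis. Payload 3.9 kg.
Tool frame: the origin (TCP) lies at the very end of the fingers, on their centre line; the grasp point (between the pads) lies 19 mm behind it (bot.grip_depth is the distance from the TCP to the grasp point, in mm); z points along the fingers, y is the line along which they close (so a half turn about z gives the same grasp; the last joint's range is limited). The gripper opens to 85 mm and grips with 20 to 120 N. Pads are 22 mm wide; open, the fingers measure 114 mm over their backs; the gripper's body (76 mm by 85 mm) begins 54 mm behind the grasp point. The pads swing forward as they close: fully open they stand 13 mm farther back than shut.
Start: joints at [1.24, 0.26, -0.138, 1.173, 0, 1.571], TCP at [170.515, 496.528, 231.304] pointing down, gripper open.
Joint ranges: [-2.78, 2.78], [-0.83, 1.72], [-1.28, 1.37], [-1.9, 2.12], [-1.57, 1.48], [-3.14, 3.14]. Speed limits (rad/s): [2.57, 2.57, 3.14, 3.14, 3.14, 3.14].

INTERFACE

Orientations are given as [roll, pitch, yaw] about the fixed x, y, z axes, in that order (R = Rz(yaw) Ry(pitch) Rx(roll)).
In Python, from bench import bot gives the robot as it stands. The module is installed in compiled form; this text tells all that it offers.
- The arm moves only by the shell command python3 -m jog 'ROWS' [OPENING] [FORCE]. ROWS is JSON, a list of rows, each an object of numbers: "dx", "dy", "dz": the shift along the tool's x, y, z as a fraction of full scale; "roll": the turn about the tool's z as a fraction of full scale. In form: [{"dx": .., "dy": .., "dz": .., "roll": ..}, ...]. A call has 1 to 8 rows; each row shifts and turns the commanded pose from where the row before left it, along the tool's axes as they then stand; what a row does not reach is not made up. Full scale, the value 1, is 0.04 m for a shift and 0.1 rad for a turn. A row lasts 1/12 s, in which the tool goes at most 41.7 mm and 7.16 degrees, less where a joint would pass 70% of its speed; a pose out of reach is approached as far as the arm can. A call with a number of a shift or a turn outside -1 to 1 is refused whole. A call with a gripper value outside its range is refused whole. OPENING is the closure, from 0 (fully open) to 1 (shut), set as the call begins (- or left out, the last holds). The fingers move at their own pace and stop on an object; FORCE is the grip in N (left out, the last holds). Time passes only in rows, so rows that do not move let the fingers close. It gives the time, the measured TCP pose, the force, the opening and the grip force at its end, in the units of the state.
- bot.observe(): the state, without advancing time (a new reading comes with each control period).
- bot.read_camera(name): name is "scene" or "top" or "wrist"; returns a dict with "pixels" (400x640x3 uint8, red, green, blue), "fx", "fy", "cx", "cy" (pixels), "R" (3x3) and "t" (3): a world point X has camera coordinates R X + t. Camera axes: x right, y down, z forward; pixel columns grow to the right and rows downward; lengths in mm; the calibration is good to about 2 mm. A picture is of the moment at which its call begins. There is no depth.
- bot.sign_off(): hands the job in; it is judged then, once.
The state is a dict: "clock": time; "joints": joint angles; "qd": joint speeds; "joint_efforts": joint torques, N m; "ee_pos": TCP position; "orientation": TCP orientation; "ft_force": force on the tool from outside, world axes, zero at the start; "ft_torque": the same for the moment, N m; "grip_width": finger opening in mm; "gripper_force": force on a finger pad.
Only numpy, scipy, OpenCV 4.12 (cv2) and the standard library are available. Lean on these libraries where they do the work, as an engineer would, in place of code of your own. Each camera call takes 0.05 s, during which the arm holds its last target. There are 200 camera calls.

## Working session

There is one attempt and no reset: what is moved stays moved. The work goes in short steps, Python scripts to look and compute and a shell command to move; the robot and the scene stay as the last step left them, time stands still between calls to the robot, and variables do not carry over. Pictures are saved under pics/ and viewed, at most 14 in all, crops included, and the job is handed in when it is done.

```bash
mkdir -p pics
cat > h.py <<'E'
import numpy as np, cv2, json
from bench import bot
def snap(name, f):
    c=bot.read_camera(name); np.savez('pics/'+f+'.npz',**{k:np.array(v) for k,v in c.items()})
    cv2.imwrite('pics/'+f+'.png',c['pixels'][:,:,::-1]); return c
def load(f): return dict(np.load('pics/'+f+'.npz'))
def ray(c,u,v):
    R=np.array(c['R']);t=np.array(c['t']); d=R.T@np.array([(u-c['cx'])/c['fx'],(v-c['cy'])/c['fy'],1]); return -R.T@t,d
def onz(c,u,v,z):
    o,d=ray(c,u,v); return o+d*(z-o[2])/d[2]
def proj(c,X):
    p=np.array(c['R'])@np.array(X,float)+np.array(c['t']); return float(c['fx']*p[0]/p[2]+c['cx']),float(c['fy']*p[1]/p[2]+c['cy'])
def tri(c1,p1,c2,p2):
    o1,d1=ray(c1,*p1);o2,d2=ray(c2,*p2); s=np.linalg.lstsq(np.c_[d1,-d2],o2-o1,rcond=None)[0]
    a=o1+s[0]*d1;b=o2+s[1]*d2; return (a+b)/2,np.linalg.norm(a-b)
E
python3 - <<'E'
from h import *
for n in ['top','scene','wrist']:
    c=snap(n,n+'0'); print(n,c['fx'],c['fy'],c['cx'],c['cy'],np.round(np.array(c['R']),3).tolist(),np.round(np.array(c['t'])).tolist())
print(bot.observe())
E
```

```text
top 496.6078348366014 496.6078348366014 319.51081640194514 196.1932856299242 [[-0.004, -1.0, -0.004], [-0.994, 0.004, -0.114], [0.114, 0.004, -0.994]] [-48.0, 497.0, 1787.0]
scene 474.6644692506263 474.6644692506263 320.5729206214695 197.59095000108329 [[0.375, 0.927, 0.017], [0.543, -0.205, -0.814], [-0.751, 0.314, -0.58]] [-149.0, -185.0, 1837.0]
wrist 343.04951962010654 343.04951962010654 318.4945518622496 197.50987878612412 [[0.325, 0.946, -0.003], [0.894, -0.306, 0.328], [0.309, -0.109, -0.945]] [-524.0, -43.0, 381.0]
{'clock': 0.15, 'joints': array([ 1.24002129e+00,  2.60532286e-01, -1.39097086e-01,  1.17267187e+00,
       -3.00458807e-05,  1.57079572e+00]), 'qd': array([ 0.0002008 , -0.00306257,  0.0039649 , -0.00024758,  0.00162027,
       -0.00063169]), 'joint_efforts': array([-1.00696550e-03, -4.06006372e+01,  2.54166108e+01,  1.26375997e-02,
       -1.31516454e-04,  1.87736129e-05]), 'ee_pos': array([170.34639509, 496.04148746, 230.64732727]), 'orientation': array([-3.14008773e+00,  3.00449299e-05,  2.81081827e+00]), 'ft_force': array([0.05634291, 0.95150836, 0.28510689]), 'ft_torque': array([-0.02839131,  0.02236236,  0.00059036]), 'gripper_force': 0.0, 'grip_width': 85.6062752232834}
```

View pics/top0.png

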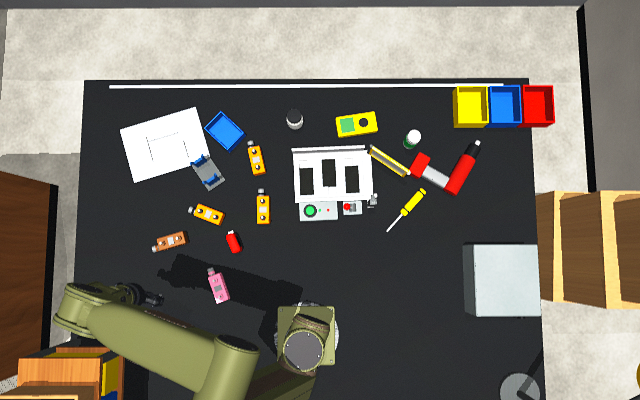

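View pics/scene0.png

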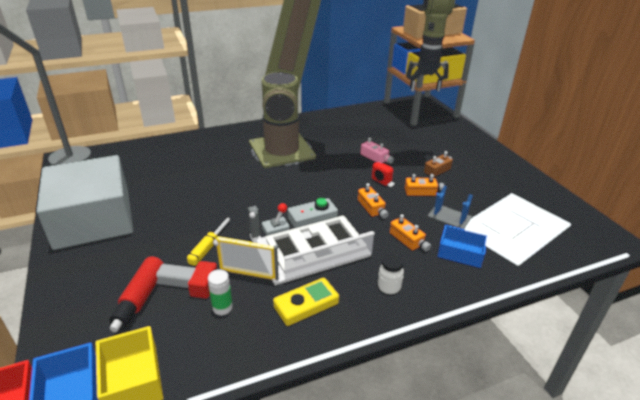

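The top view shows three orange controllers, near (256,159), (208,213) and (263,207). The brown one at (170,241) and the pink one at (219,286) are look-alikes. The bay is around (333,172), the open door at (390,160), the driver at (408,208) and the rest at (207,170). Next I'll measure roughly and look closer.

Run:
```python
from h import *
c=load('top0'); s=load('scene0')
def blobs(c,lo,hi,amin=25):
    hsv=cv2.cvtColor(c['pixels'],cv2.COLOR_RGB2HSV); m=cv2.inRange(hsv,np.array(lo),np.array(hi))
    cs,_=cv2.findContours(m,cv2.RETR_EXTERNAL,cv2.CHAIN_APPROX_NONE)
    return [(cv2.contourArea(k),cv2.minAreaRect(k)) for k in cs if cv2.contourArea(k)>amin]
for nm,lo,hi in [('orange',(12,170,120),(22,255,255)),('yellow',(23,150,120),(33,255,255)),('blue',(100,120,80),(115,255,255)),('green',(55,120,60),(85,255,255)),('red',(0,180,120),(4,255,255))]:
  for n,cc in (('top',c),('scene',s)):
    for a,r in blobs(cc,lo,hi):
        print(nm,n,a,np.round(r[0],1),np.round(r[1],1),round(r[2]),np.round(onz(cc,*r[0],40)))
for n,u0,v0,u1,v1,k in [('top0',120,90,440,320,2.5)]:
    im=cv2.imread(f'pics/{n}.png')[v0:v1,u0:u1]; cv2.imwrite('pics/topcrop.png',cv2.resize(im,None,fx=k,fy=k,interpolation=cv2.INTER_CUBIC))
```

```text
orange top 31.5 [638. 376.] [20.  2.] 90 [ -139. -1155.    40.]
orange top 2235.5 [ 58.  378.5] [41. 82.] 90 [-141.  866.   40.]
orange top 127.0 [117.6 377.4] [ 8.1 43.1] 2 [-138.  658.   40.]
orange top 216.5 [ 82.5 349.5] [ 5. 53.] 90 [-43. 785.  40.]
orange top 71.0 [169.2 241. ] [12.3 23.8] 73 [336. 492.  40.]
orange scene 468.0 [405.8 232.3] [36.  20.8] 36 [648. 165.  40.]
orange scene 327.0 [370.2 199.7] [30.7 18.7] 50 [466. 142.  40.]
orange scene 400.5 [421.  186.5] [17. 32.] 90 [459. 334.  40.]
yellow top 437.0 [109.5 376. ] [15.7 38.8] 3 [-133.  686.   40.]
yellow top 79.0 [ 75. 354.] [ 2. 52.] 90 [-58. 811.  40.]
yellow top 256.0 [207.8 213.7] [25.8 11.1] 22 [434. 355.  40.]
yellow top 271.0 [262.5 209.5] [25. 11.] 90 [448. 157.  40.]
yellow top 207.5 [412.6 201.6] [ 7.9 32.8] 42 [ 474. -387.   40.]
yellow top 40.5 [390.5 159.2] [42.2  3.6] 34 [ 631. -310.   40.]
yellow top 246.0 [255.6 159.6] [25.2 11.2] 76 [632. 184.  40.]
yellow top 799.0 [356.1 124.1] [21.3 40.4] 81 [ 763. -186.   40.]
yellow top 1373.5 [470.5 106.5] [41. 35.] 90 [ 827. -610.   40.]
yellow scene 3987.
[... 1775 characters left out ...]
2.   40.]
green scene 238.0 [221.4 299.9] [16.1 20.7] 77 [ 713. -389.   40.]
green scene 63.5 [321. 202.] [ 8. 10.] 90 [423. -10.  40.]
red top 158.5 [233.  242.5] [20.6 10.3] 63 [330. 262.  40.]
red top 549.5 [459.5 173.8] [14.9 41.6] 30 [ 576. -561.   40.]
red top 277.5 [419.  164.3] [13.7 23.2] 31 [ 611. -414.   40.]
red top 1182.0 [536.  105.5] [41. 36.] 90 [ 830. -852.   40.]
red scene 969.5 [ 14.5 380. ] [38. 29.] 90 [ 775. -829.   40.]
red scene 513.5 [200.9 278.4] [21.1 36.7] 15 [ 623. -422.   40.]
red scene 880.0 [142.  281.2] [21.2 54.7] 30 [ 579. -562.   40.]
red scene 41.5 [282.3 207.3] [7.8 7.1] 45 [ 406. -132.   40.]
red scene 194.5 [382.5 171. ] [23.3 16.9] 48 [329. 259.  40.]
```

View pics/topcrop.png

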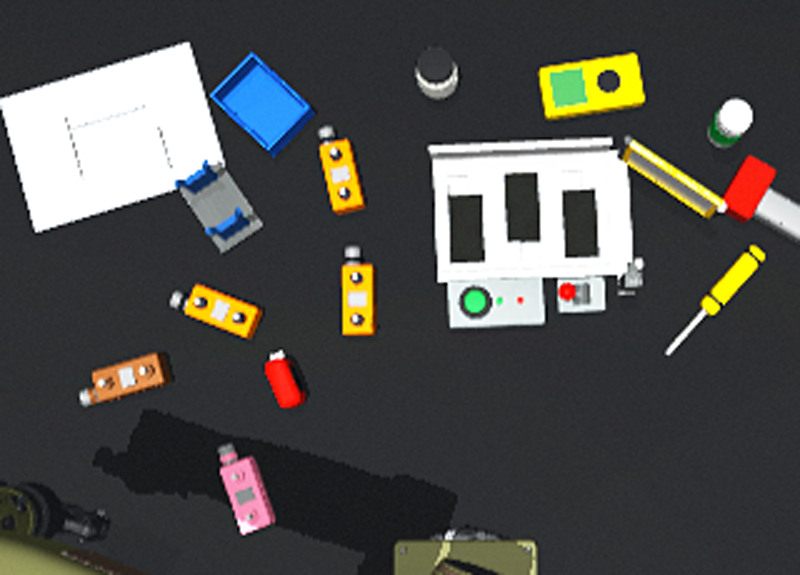

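The crop shows the bay with pockets near crop (466,227), (522,207) and (581,222). The door is hinged at the far right corner (625,145). The lever and button are on the near side, and the driver runs from (760,250) to (667,352). I'll move over the left controller (C) first.

```bash
cat >> h.py <<'E'
def plan(x,y,z,yaw=None):
    s=bot.observe(); p=np.array(s['ee_pos']); o=s['orientation']; from_=o[2]
    tx=np.array([np.cos(o[2]),np.sin(o[2])]); ty=np.array([np.sin(o[2]),-np.cos(o[2])])
    d=np.array([x,y])-p[:2]
    print('t=%.1f at'%s['clock'],np.round(p,1),'ori',np.round(o,3),'| total units dx %.2f dy %.2f dz %.2f'%(d@tx/40,d@ty/40,(p[2]-z)/40), '' if yaw is None else 'roll %.2f'%(((o[2]-yaw+np.pi)%(2*np.pi)-np.pi)/.1))
E
python3 -m jog '[{"dx":-0.92,"dy":-0.15},{"dx":-0.92,"dy":-0.15},{"dx":-0.92,"dy":-0.15},{"dx":-0.92,"dy":-0.15},{"dx":-0.92,"dy":-0.15},{"dx":-0.92,"dy":-0.15},{"dx":-0.92,"dy":-0.15},{"dx":-0.92,"dy":-0.15}]' 0
python3 -m jog '[{"roll":1},{"roll":1},{"roll":1},{"roll":1},{"roll":1},{"roll":1},{"roll":1},{"roll":1}]'
python3 -m jog '[{"roll":1},{"roll":1},{"roll":1},{"roll":1},{"roll":1},{"roll":1},{"roll":1},{"roll":0.3}]'
python3 -m jog '[{},{}]'
python3 - <<'E'
from h import *
c=snap('wrist','w1'); plan(434,355,230,1.28); print(-np.array(c['R']).T@np.array(c['t']),bot.observe()['joints'],onz(c,320,200,42))
E
```

```text
t=0.2 at [170.4 496.1 230.8] ori [-3.14  -0.     2.811] | total units dx -7.38 dy -1.20 dz 0.02 roll 15.31
[ 91.22045194 523.67700163 372.63066748] [ 1.23998580e+00  2.60466013e-01 -1.38872320e-01  1.17271394e+00
  6.57778179e-06  1.57078838e+00] [202.4259776  486.05240016  42.        ]invalid input
invalid input
invalid input
invalid input
```

View pics/w1.png

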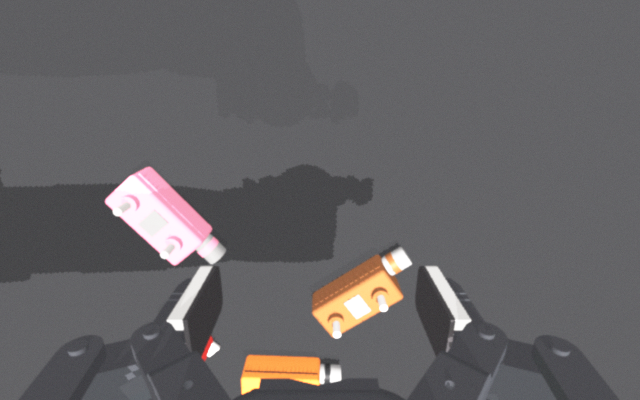

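The moves were refused, so each row probably needs all four keys. The wrist view shows the brown and pink look-alikes, with controller C at (283,370).

```bash
python3 -m jog '[{"dx":-0.92,"dy":-0.15,"dz":0,"roll":0},{"dx":-0.92,"dy":-0.15,"dz":0,"roll":0},{"dx":-0.92,"dy":-0.15,"dz":0,"roll":0},{"dx":-0.92,"dy":-0.15,"dz":0,"roll":0},{"dx":-0.92,"dy":-0.15,"dz":0,"roll":0},{"dx":-0.92,"dy":-0.15,"dz":0,"roll":0},{"dx":-0.92,"dy":-0.15,"dz":0,"roll":0},{"dx":-0.92,"dy":-0.15,"dz":0,"roll":0}]' 0 20
python3 -m jog '[{"dx":0,"dy":0,"dz":0,"roll":1},{"dx":0,"dy":0,"dz":0,"roll":1},{"dx":0,"dy":0,"dz":0,"roll":1},{"dx":0,"dy":0,"dz":0,"roll":1},{"dx":0,"dy":0,"dz":0,"roll":1},{"dx":0,"dy":0,"dz":0,"roll":1},{"dx":0,"dy":0,"dz":0,"roll":1},{"dx":0,"dy":0,"dz":0,"roll":1}]'
python3 -m jog '[{"dx":0,"dy":0,"dz":0,"roll":1},{"dx":0,"dy":0,"dz":0,"roll":1},{"dx":0,"dy":0,"dz":0,"roll":1},{"dx":0,"dy":0,"dz":0,"roll":1},{"dx":0,"dy":0,"dz":0,"roll":1},{"dx":0,"dy":0,"dz":0,"roll":1},{"dx":0,"dy":0,"dz":0,"roll":1},{"dx":0,"dy":0,"dz":0,"roll":0.3}]'
python3 -m jog '[{"dx":0,"dy":0,"dz":0,"roll":0},{"dx":0,"dy":0,"dz":0,"roll":0}]'
python3 - <<'E'
from h import *
c=snap('wrist','w2'); plan(434,355,230,1.28); print(bot.observe()['joints'],onz(c,320,200,42))
E
```

```text
clock: 0.87
ee_pos: [434.7, 354.3, 231.2]
orientation: [-3.142, -0.0, 2.811]
ft_force: [-0.2, 0.6, -0.2]
grip_width: 85.5
gripper_force: 0.0
clock: 1.53
ee_pos: [433.2, 355.3, 231.0]
orientation: [-3.141, 0.0, 2.006]
ft_force: [0.3, -0.3, -0.1]
grip_width: 85.3
gripper_force: 0.0
clock: 2.2
ee_pos: [433.2, 355.4, 231.0]
orientation: [-3.141, 0.001, 1.277]
ft_force: [-0.5, -0.4, -0.1]
grip_width: 85.5
gripper_force: 0.0
clock: 2.37
ee_pos: [433.3, 355.4, 231.1]
orientation: [-3.141, 0.0, 1.282]
ft_force: [-0.4, 0.1, -0.2]
grip_width: 85.5
gripper_force: 0.0
t=2.4 at [433.3 355.5 231.1] ori [-3.141  0.     1.282] | total units dx -0.01 dy 0.02 dz 0.03 roll 0.02
[ 6.87038717e-01  3.21288835e-01 -5.10790336e-02  1.19879106e+00
  1.30146580e-05  2.54692481e+00] [425.85475039 322.72129047  42.        ]
```

View pics/w2.png

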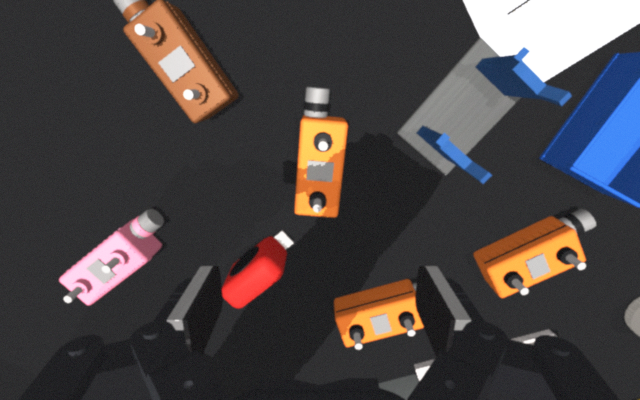

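The wrist view has C centred at (321,170) with its sticker at (321,172) and gland up. The two other controllers are at (380,312) and (530,255), with the rest's forks at (525,75) and (452,150). I'll measure C by its orange outline and sticker.

```bash
cat >> h.py <<'E'
def ctrl(c,xy,ztop=42,verbose=1):
    """orange controller near world xy (top height ztop): centre from sticker and from outline, yaw"""
    px=c['pixels']; hsv=cv2.cvtColor(px,cv2.COLOR_RGB2HSV); m=cv2.inRange(hsv,np.array((11,150,130)),np.array((28,255,255)))
    m=cv2.morphologyEx(m,cv2.MORPH_CLOSE,np.ones((5,5),np.uint8))
    cs,_=cv2.findContours(m,cv2.RETR_EXTERNAL,cv2.CHAIN_APPROX_NONE); u,v=proj(c,[*xy,ztop])
    k=min((k for k in cs if cv2.contourArea(k)>100),key=lambda k:np.hypot(*(np.array(cv2.minAreaRect(k)[0])-(u,v))))
    W=np.array([onz(c,*q[0],ztop)[:2] for q in k],np.float32)
    (cx,cy),(w,h),a=cv2.minAreaRect(W); bp=cv2.boxPoints(((cx,cy),(w,h),a)); e=[bp[1]-bp[0],bp[2]-bp[1]]; e=max(e,key=np.linalg.norm)
    yaw=np.arctan2(e[1],e[0])%np.pi
    fill=np.zeros(m.shape,np.uint8); cv2.drawContours(fill,[cv2.convexHull(k)],-1,255,-1); fill=cv2.erode(fill,np.ones((5,5),np.uint8))
    st=((hsv[:,:,1]<60)&(hsv[:,:,2]>70)&(fill>0)).astype(np.uint8)
    n,l,s,cc=cv2.connectedComponentsWithStats(st); i=min(range(1,n),key=lambda i:np.hypot(*(cc[i]-(cv2.minAreaRect(k)[0])))+(1e3 if s[i][4]<30 else 0))
    sx=onz(c,*cc[i],ztop)
    print('outline ctr',np.round((cx,cy),1),'size',np.round((w,h),1),'yaw(mod pi) %.3f'%yaw,'sticker px',np.round(cc[i],1),s[i][4],'xy',np.round(sx[:2],1)); return sx[:2],yaw,cc[i]
E
python3 - <<'E'
from h import *
c=load('w2'); t=load('top0')
for xy in [(434,355),(448,157),(632,184)]:
    a=ctrl(c,xy); b=ctrl(t,xy); print('tri',tri(c,a[2],t,b[2]))
E
```

```text
outline ctr [434.9 354.8] size [102.   45.7] yaw(mod pi) 1.193 sticker px [319.5 170.7] 464 xy [434.2 352.6]
outline ctr [432.1 350.7] size [105.5  46.7] yaw(mod pi) 1.190 sticker px [207.6 213.7] 35 xy [433.4 355. ]
tri (array([433.79851146, 353.81819277,  46.10432008]), np.float64(1.448955112497025))
outline ctr [448.9 169.3] size [97.2 70.7] yaw(mod pi) 0.026 sticker px [380.5 323.8] 281 xy [450.2 154.6]
outline ctr [448.1 154.8] size [98.6 43.4] yaw(mod pi) 0.010 sticker px [262.1 209.1] 34 xy [449.6 158.1]
tri (array([449.75518147, 157.64986809,  45.4685169 ]), np.float64(0.9865135551480633))
outline ctr [625.7 194.7] size [104.   71.8] yaw(mod pi) 0.232 sticker px [537.4 265.7] 351 xy [632.9 181.3]
outline ctr [629.1 181.9] size [106.8  45.5] yaw(mod pi) 0.239 sticker px [255.7 159.6] 33 xy [631.4 183.2]
tri (array([631.33724759, 183.01489964,  44.30899197]), np.float64(0.7453199362284024))
```

```bash
python3 -m jog '[{"dx":0,"dy":0,"dz":0.5,"roll":0.9},{"dx":0.02,"dy":0,"dz":0.9,"roll":0},{"dx":0,"dy":0,"dz":0.9,"roll":0},{"dx":0,"dy":0,"dz":0.9,"roll":0},{"dx":0,"dy":0,"dz":0.9,"roll":0},{"dx":0,"dy":0,"dz":0.8,"roll":0},{"dx":0,"dy":0,"dz":0.5,"roll":0},{"dx":0,"dy":0,"dz":0,"roll":0}]' 0
python3 -m jog '[{"dx":0,"dy":0,"dz":0,"roll":0},{"dx":0,"dy":0,"dz":0,"roll":0},{"dx":0,"dy":0,"dz":0,"roll":0},{"dx":0,"dy":0,"dz":0,"roll":0},{"dx":0,"dy":0,"dz":0,"roll":0},{"dx":0,"dy":0,"dz":0,"roll":0},{"dx":0,"dy":0,"dz":0,"roll":0},{"dx":0,"dy":0,"dz":0,"roll":0}]' 1 40
python3 -m jog '[{"dx":0,"dy":0,"dz":-0.3,"roll":0},{"dx":0,"dy":0,"dz":-0.6,"roll":0},{"dx":0,"dy":0,"dz":-0.9,"roll":0},{"dx":0,"dy":0,"dz":-0.9,"roll":0},{"dx":0,"dy":0,"dz":-0.9,"roll":0},{"dx":0,"dy":0,"dz":-0.9,"roll":0},{"dx":0,"dy":0,"dz":-0.5,"roll":0},{"dx":0,"dy":0,"dz":0,"roll":0}]'
python3 - <<'E'
from h import *
snap('wrist','w3'); c=snap('top','top1'); s=snap('scene','scene1')
t=load('top1'); ctrl(t,(448,157)); ctrl(t,(632,184)); plan(540,-40,220,np.pi)
# pockets: dark blobs
g=cv2.cvtColor(c['pixels'],cv2.COLOR_RGB2GRAY); roi=g[150:200,290:375]; m=(roi<90).astype(np.uint8)
n,l,st,cc=cv2.connectedComponentsWithStats(m)
for i in range(1,n):
    if 150<st[i][4]<700: print(st[i],cc[i]+(290,150),np.round(onz(c,*(cc[i]+(290,150)),10),1))
E
```

```text
clock: 3.08
ee_pos: [430.3, 353.5, 10.7]
orientation: [-3.137, 0.008, 1.191]
ft_force: [-0.3, -1.4, 0.3]
grip_width: 85.6
gripper_force: 0.0
clock: 3.75
ee_pos: [435.4, 357.5, 17.5]
orientation: [3.139, -0.004, 1.191]
ft_force: [0.3, -1.1, 5.9]
grip_width: 45.1
gripper_force: 43.1
clock: 4.42
ee_pos: [436.1, 358.3, 221.3]
orientation: [3.136, -0.009, 1.191]
ft_force: [1.0, 1.3, -2.1]
grip_width: 45.4
gripper_force: 42.3
outline ctr [448.1 154.8] size [98.6 43.4] yaw(mod pi) 0.010 sticker px [262.1 209.1] 34 xy [449.6 158.1]
outline ctr [629.6 181.9] size [106.   45.7] yaw(mod pi) 0.235 sticker px [255.7 159.6] 33 xy [631.4 183.2]
t=4.6 at [433.  355.7 214.4] ori [-3.141e+00  1.000e-03  1.191e+00] | total units dx -8.19 dy 6.15 dz -0.14 roll -19.51
[  0   0   5  50 188] [291.47340426 177.34574468] [570.  54.  10.]
[ 32   9  14  28 350] [328.55428571 172.22571429] [588.5 -83.6  10. ]
[ 55  16  14  27 349] [351.63610315 178.92836676] [ 563. -169.   10.]
[  9  18  15  27 353] [306.06515581 181.12181303] [ 5.556e+02 -1.000e-01  1.000e+01]
```

View pics/w3.png

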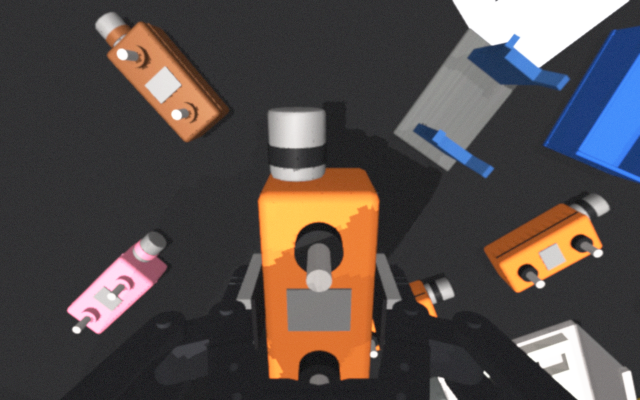

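C is held. In the picture its sticker is at (319,310) and the gland at (297,140). Next I'll carry it past the bay to look at the pockets at the final heading.

```bash
python3 -m jog '[{"dx":-0.6,"dy":0.73,"dz":0,"roll":0},{"dx":-0.6,"dy":0.73,"dz":0,"roll":0},{"dx":-0.6,"dy":0.73,"dz":0,"roll":0},{"dx":-0.6,"dy":0.73,"dz":0,"roll":0},{"dx":-0.6,"dy":0.73,"dz":0,"roll":0},{"dx":-0.6,"dy":0.73,"dz":0,"roll":0},{"dx":-0.6,"dy":0.73,"dz":0,"roll":0}]' >/dev/null
python3 -m jog '[{"dx":-0.6,"dy":0.73,"dz":0,"roll":0},{"dx":-0.6,"dy":0.73,"dz":0,"roll":0},{"dx":-0.6,"dy":0.73,"dz":0,"roll":0},{"dx":-0.6,"dy":0.73,"dz":0,"roll":0},{"dx":-0.6,"dy":0.73,"dz":0,"roll":0},{"dx":-0.6,"dy":0.73,"dz":0,"roll":0},{"dx":0,"dy":0,"dz":0,"roll":-1}]'
python3 -m jog '[{"dx":0,"dy":0,"dz":0,"roll":-1},{"dx":0,"dy":0,"dz":0,"roll":-1},{"dx":0,"dy":0,"dz":0,"roll":-1},{"dx":0,"dy":0,"dz":0,"roll":-1},{"dx":0,"dy":0,"dz":0,"roll":-1},{"dx":0,"dy":0,"dz":0,"roll":-1},{"dx":0,"dy":0,"dz":0,"roll":-1},{"dx":0,"dy":0,"dz":0,"roll":-1}]' >/dev/null
python3 -m jog '[{"dx":0,"dy":0,"dz":0,"roll":-1},{"dx":0,"dy":0,"dz":0,"roll":-1},{"dx":0,"dy":0,"dz":0,"roll":-1},{"dx":0,"dy":0,"dz":0,"roll":-1},{"dx":0,"dy":0,"dz":0,"roll":-1},{"dx":0,"dy":0,"dz":0,"roll":-1},{"dx":0,"dy":0,"dz":0,"roll":-1},{"dx":0,"dy":0,"dz":0,"roll":-1}]' >/dev/null
python3 -m jog '[{"dx":0,"dy":0,"dz":0,"roll":-1},{"dx":0,"dy":0,"dz":0,"roll":-1},{"dx":0,"dy":0,"dz":0,"roll":-0.95},{"dx":0,"dy":0,"dz":0,"roll":0},{"dx":0,"dy":0,"dz":0,"roll":0},{"dx":0,"dy":0,"dz":0,"roll":0}]'
python3 - <<'E'
from h import *
c=snap('wrist','w4'); plan(588,-83,215,3.186); ctrl(c,(670,-75),242)
E
```

```text
clock: 5.73
ee_pos: [672.0, -81.1, 211.0]
orientation: [-3.14, 0.004, 1.286]
ft_force: [1.0, 0.0, -1.1]
grip_width: 45.5
gripper_force: 42.4
clock: 7.57
ee_pos: [669.6, -74.2, 213.6]
orientation: [3.141, -0.003, -3.099]
ft_force: [0.1, 0.0, -1.7]
grip_width: 45.0
gripper_force: 42.4
t=7.6 at [669.9 -74.2 214. ] ori [ 3.141e+00 -2.000e-03 -3.099e+00] | total units dx 2.05 dy -0.13 dz -0.02 roll -0.02
outline ctr [666.5 -97.9] size [84.3 89. ] yaw(mod pi) 1.616 sticker px [249.6 281. ] 603 xy [ 660.2 -101.3]
```

View pics/w4.png

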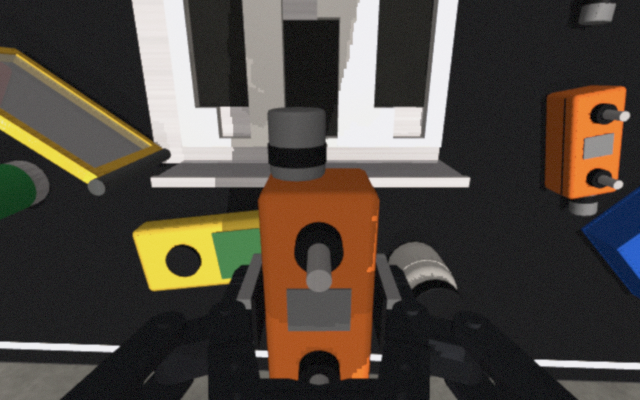

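The view shows pockets 1 and 3 with slots on the far side and pocket 2 with its slot on the near side, part hidden by the load. I'll step sideways for a clear view.

```bash
python3 -m jog '[{"dx":0.58,"dy":0.77,"dz":0,"roll":0},{"dx":0.58,"dy":0.77,"dz":0,"roll":0},{"dx":0.58,"dy":0.77,"dz":0,"roll":0},{"dx":0.58,"dy":0.77,"dz":0,"roll":0},{"dx":0,"dy":0,"dz":0,"roll":0},{"dx":0,"dy":0,"dz":0,"roll":0},{"dx":0,"dy":0,"dz":0,"roll":0}]' >/dev/null
python3 - <<'E'
from h import *
c=snap('wrist','w5'); plan(588,-83,215,3.186)
E
```

```text
t=8.2 at [573.2  44.3 215.5] ori [-3.141e+00  1.000e-03 -3.098e+00] | total units dx -0.23 dy -3.19 dz 0.01 roll -0.01
```

View pics/w5.png

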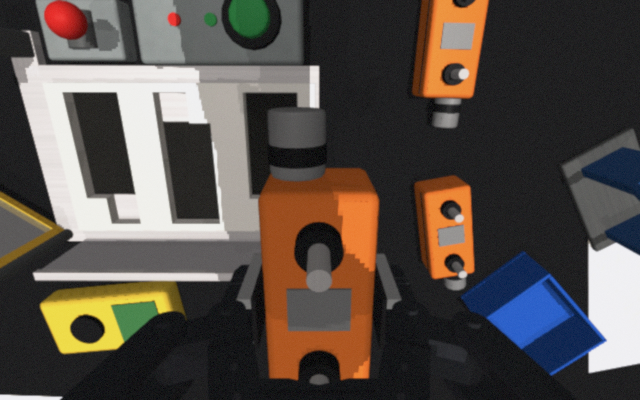

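The view shows pocket 2's dark floor spanning (160–217, 123–222) with its slot above, and pocket 1 at (63–135, 92–195). The button is at (248,15) and the knob at (67,20). I'll extract corners.

Run:
```python
from h import *
c=load('w5'); g=cv2.cvtColor(c['pixels'],cv2.COLOR_RGB2GRAY); m=(g<60).astype(np.uint8)
n,l,st,cc=cv2.connectedComponentsWithStats(m)
by=0.043; ex=np.array([np.cos(by),np.sin(by)]); ey=np.array([-np.sin(by),np.cos(by)])
for p in [(100,140),(190,170)]:
    i=l[p[1],p[0]]; k=cv2.findContours((l==i).astype(np.uint8),cv2.RETR_EXTERNAL,cv2.CHAIN_APPROX_NONE)[0][0]
    q=cv2.approxPolyDP(k,6,True)[:,0]; print(st[i],q.tolist())
    P10=np.array([onz(c,*a[0],10)[:2] for a in k]);P24=np.array([onz(c,*a[0],24)[:2] for a in k])
    f=lambda P,e,lo:np.percentile(P@e,lo)
    # near edge (low ex) & right edge (high ey) are the rim; far & left are floor
    near,far=f(P24,ex,8),f(P10,ex,92); left,right=f(P10,ey,8),f(P24,ey,92)
    print('len %.1f wid %.1f'%(far-near,right-left),'ctr',np.round(ex*(near+far)/2+ey*(left+right)/2,1))
# held controller: sticker and front toggle base
px=c['pixels'];hsv=cv2.cvtColor(px,cv2.COLOR_RGB2HSV)
for nm,(u0,v0,u1,v1),mm in [('sticker',(280,282,360,340),(hsv[:,:,1]<90)&(g>50)),('gland',(260,100,335,148),(hsv[:,:,1]<60)&(g>60)&(g<200))]:
    r=mm[v0:v1,u0:u1]; y,x=np.nonzero(r); print(nm,len(x),np.percentile(x,[2,50,98])+u0,np.percentile(y,[2,50,98])+v0)
s=bot.observe(); p=s['ee_pos']; yaw=s['orientation'][2]; tx=np.array([np.cos(yaw),np.sin(yaw)]);ty=np.array([np.sin(yaw),-np.cos(yaw)])
def rel(u,v,dz):
    X=onz(c,u,v,p[2]+dz)[:2]-p[:2]; return np.round([X@tx,X@ty],1)
for nm,u,v,dz in [('sticker',319,309.5,28),('toggle base',319,250,28),('toggle2 base',319,373,28),('gland tip top',297,110,14),('gland mid',297,125,14),('front top edge',319,196,28)]: print(nm,rel(u,v,dz))
```

```text
[  73   93   61  101 4113] [[73, 93], [95, 192], [133, 192], [115, 93]]
len 101.7 wid 49.2 ctr [ 562.1 -170.8]
[ 164  123   54   96 4077] [[164, 123], [177, 217], [217, 217], [208, 124]]
len 103.0 wid 49.1 ctr [586.6 -85.7]
sticker 2807 [288. 319. 349.] [284. 308. 330.]
gland 2182 [270.  297.5 322. ] [102. 126. 146.]
sticker [-2.3  0.4]
toggle base [24.1  0.4]
toggle2 base [-34.7   0.4]
gland tip top [73.5 -7.7]
gland mid [68.1 -7.8]
front top edge [45.3  0.3]
```

```bash
python3 -m jog '[{"dx":0,"dy":-0.8,"dz":0,"roll":0},{"dx":-0.06,"dy":-0.9,"dz":0,"roll":0},{"dx":-0.06,"dy":-0.9,"dz":0,"roll":0},{"dx":0,"dy":-0.66,"dz":0.2,"roll":0},{"dx":0,"dy":0,"dz":0.8,"roll":0},{"dx":0,"dy":0,"dz":0.9,"roll":0},{"dx":0,"dy":0,"dz":0.9,"roll":0},{"dx":0,"dy":0,"dz":0.9,"roll":0}]' >/dev/null
python3 -m jog '[{"dx":0,"dy":0,"dz":0.54,"roll":0},{"dx":0,"dy":0,"dz":0,"roll":0},{"dx":0,"dy":0,"dz":0,"roll":0},{"dx":0,"dy":0,"dz":0,"roll":0}]'
python3 - <<'E'
from h import *
c=snap('wrist','w6'); plan(583.5,-86,46,3.186)
E
```

```text
clock: 9.25
ee_pos: [584.6, -86.4, 47.0]
orientation: [-3.141, 0.002, -3.099]
ft_force: [0.8, 0.0, -1.7]
grip_width: 45.2
gripper_force: 42.7
t=9.3 at [585.  -86.2  47.7] ori [-3.141  0.004 -3.098] | total units dx 0.04 dy 0.01 dz 0.04 roll -0.01
```

View pics/w6.png

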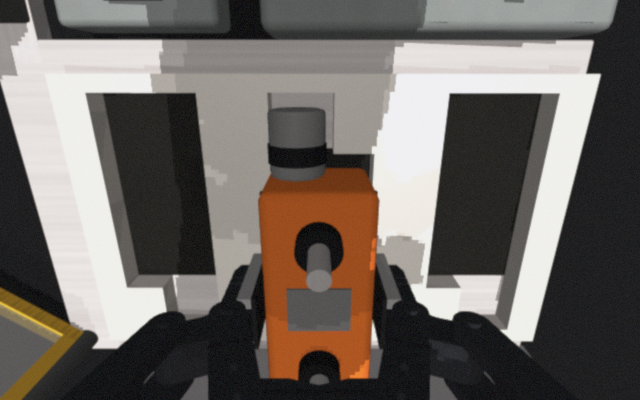

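This close view shows the slot between columns 268 and 335, and pocket 2's front right corner at about (372,153).

Run:
```python
from h import *
c=load('w6'); s=bot.observe(); p=s['ee_pos']; yaw=s['orientation'][2]; tx=np.array([np.cos(yaw),np.sin(yaw)]);ty=np.array([np.sin(yaw),-np.cos(yaw)])
def rel(u,v,z):
    X=onz(c,u,v,z)[:2]-p[:2]; return np.round([X@tx,X@ty],1)
g=cv2.cvtColor(c['pixels'],cv2.COLOR_RGB2GRAY)
print('row160',g[160,330:390].tolist()); print('col350',g[140:172,350].tolist()); print('row100',g[100,255:345:1].tolist())
print('corner (need 52.5,25.5)',rel(372.5,154,24)); print('slot L,R (need -23.5, 5.5)',rel(268,100,24),rel(335,100,24))
print('P1 dark corners rim', rel(87,93,24),rel(196,93,24),'P3',rel(448,93,24),rel(558,93,24))
z=p[2]-14.4
print('gland edges z+16: L,R',rel(269,125,z+16),rel(326,125,z+16),'tip',rel(297,110,z+28),'sticker',rel(319,308.5,z+42),'front corners',rel(262,195,z+40),rel(377,195,z+40))
```

```text
row160 [22, 15, 22, 13, 18, 23, 17, 25, 22, 23, 25, 23, 26, 25, 24, 22, 17, 27, 23, 24, 26, 25, 18, 22, 19, 21, 21, 23, 21, 24, 19, 26, 34, 32, 33, 33, 38, 31, 33, 51, 81, 93, 94, 137, 213, 235, 239, 239, 239, 238, 238, 239, 239, 239, 240, 240, 240, 241, 240, 240]
col350 [151, 152, 151, 149, 150, 151, 151, 152, 152, 153, 151, 148, 147, 123, 71, 27, 23, 20, 26, 23, 26, 23, 22, 21, 23, 21, 17, 33, 53, 65, 68, 66]
row100 [158, 155, 154, 155, 156, 156, 153, 154, 155, 158, 156, 151, 127, 97, 86, 94, 106, 125, 135, 131, 133, 135, 133, 132, 133, 134, 134, 135, 133, 132, 133, 135, 132, 131, 133, 135, 132, 134, 133, 135, 133, 133, 134, 135, 132, 132, 131, 132, 135, 133, 130, 135, 134, 133, 132, 132, 132, 133, 134, 133, 131, 134, 134, 133, 133, 133, 132, 133, 136, 137, 133, 135, 132, 134, 132, 134, 133, 128, 113, 132, 147, 157, 153, 155, 155, 153, 151, 154, 154, 153]
corner (need 52.5,25.5) [49.5 25.8]
slot L,R (need -23.5, 5.5) [ 74.9 -23.8] [74.9  7.2]
P1 dark corners rim [  78. -107.] [ 78.  -56.8] P3 [77.9 59.1] [ 77.9 109.6]
gland edges z+16: L,R [ 66.7 -20.3] [66.7  2.6] tip [73.6 -8.2] sticker [-1.5 -0.2] front corners [ 45.2 -20.5] [45.2 20.4]
```

```bash
python3 -m jog '[{"dx":0,"dy":0.015,"dz":0.1,"roll":0},{"dx":0,"dy":0,"dz":0.1,"roll":0},{"dx":0,"dy":0,"dz":0.1,"roll":0},{"dx":0,"dy":0,"dz":0.1,"roll":0},{"dx":0,"dy":0,"dz":0.05,"roll":0},{"dx":0,"dy":0,"dz":0,"roll":0},{"dx":0,"dy":0,"dz":0,"roll":0}]' 
python3 -m jog '[{"dx":0,"dy":0,"dz":0.05,"roll":0},{"dx":0,"dy":0,"dz":0.05,"roll":0},{"dx":0,"dy":0,"dz":0,"roll":0},{"dx":0,"dy":0,"dz":0,"roll":0}]'
```

```text
clock: 9.88
ee_pos: [581.4, -85.2, 32.6]
orientation: [-3.14, 0.0, -3.098]
ft_force: [-13.5, 0.2, 29.3]
grip_width: 45.0
gripper_force: 47.8
clock: 10.22
ee_pos: [581.5, -85.2, 32.4]
orientation: [-3.14, 0.002, -3.098]
ft_force: [-21.5, 0.7, 54.4]
grip_width: 45.3
gripper_force: 50.8
```

It hit the back wall of the pocket, and the force says to move toward −x. I'll lift slightly, shift 2 mm in that direction and retry.

```bash
python3 -m jog '[{"dx":0,"dy":0,"dz":-0.15,"roll":0},{"dx":0,"dy":0,"dz":-0.15,"roll":0},{"dx":0.05,"dy":0,"dz":0,"roll":0},{"dx":0,"dy":0,"dz":0,"roll":0},{"dx":0,"dy":0,"dz":0,"roll":0}]' 
python3 -m jog '[{"dx":0,"dy":0,"dz":0.1,"roll":0},{"dx":0,"dy":0,"dz":0.1,"roll":0},{"dx":0,"dy":0,"dz":0.05,"roll":0},{"dx":0,"dy":0,"dz":0,"roll":0},{"dx":0,"dy":0,"dz":0,"roll":0}]'
```

```text
clock: 10.63
ee_pos: [580.3, -84.7, 34.9]
orientation: [3.141, -0.001, -3.097]
ft_force: [0.0, 0.6, -2.1]
grip_width: 44.8
gripper_force: 44.0
clock: 11.05
ee_pos: [583.7, -85.0, 28.4]
orientation: [-3.141, 0.006, -3.097]
ft_force: [-1.6, 2.0, 17.4]
grip_width: 44.9
gripper_force: 47.7
```

```bash
python3 -m jog '[{"dx":0,"dy":0,"dz":0,"roll":0},{"dx":0,"dy":0,"dz":0,"roll":0},{"dx":0,"dy":0,"dz":0,"roll":0},{"dx":0,"dy":0,"dz":0,"roll":0}]'
python3 - <<'E'
from h import *
c=snap('wrist','w7'); plan(583.5,-86,24,3.186)
E
```

```text
clock: 11.38
ee_pos: [583.6, -85.0, 28.4]
orientation: [-3.141, 0.005, -3.097]
ft_force: [-1.4, 0.2, 18.6]
grip_width: 45.3
gripper_force: 47.7
t=11.4 at [583.6 -85.   28.4] ori [-3.141  0.005 -3.097] | total units dx 0.00 dy -0.03 dz 0.11 roll -0.00
```

View pics/w7.png

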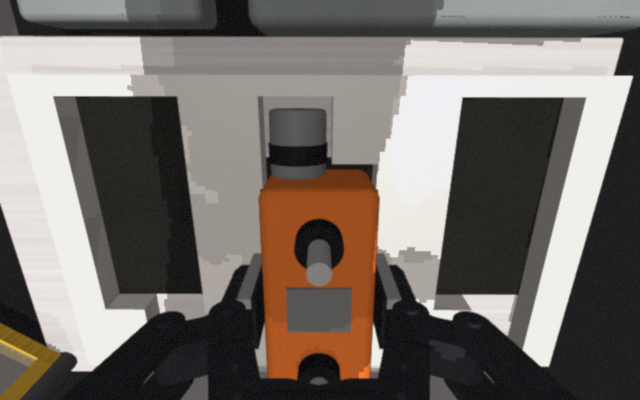

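It looks seated in the slot, though the load slipped up slightly in the grip. I'll release, rise and check.

```bash
python3 -m jog '[{"dx":0,"dy":0,"dz":0,"roll":0},{"dx":0,"dy":0,"dz":0,"roll":0},{"dx":0,"dy":0,"dz":0,"roll":0},{"dx":0,"dy":0,"dz":0,"roll":0}]' 0.2
python3 -m jog '[{"dx":0,"dy":0,"dz":-0.2,"roll":0},{"dx":0,"dy":0,"dz":-0.4,"roll":0},{"dx":0,"dy":0,"dz":-0.9,"roll":0},{"dx":0,"dy":0,"dz":-0.9,"roll":0},{"dx":0,"dy":0,"dz":-0.9,"roll":0},{"dx":0,"dy":0,"dz":-0.9,"roll":0},{"dx":0,"dy":0,"dz":0,"roll":0},{"dx":0,"dy":0,"dz":0,"roll":0}]' 0
python3 - <<'E'
from h import *
c=snap('wrist','w8'); plan(583.5,-86,24,3.186); snap('top','top2');snap('scene','scene2')
E
```

```text
clock: 11.77
ee_pos: [580.3, -84.8, 24.8]
orientation: [3.141, -0.001, -3.097]
ft_force: [-0.7, 0.2, -0.7]
grip_width: 68.4
gripper_force: 0.0
clock: 12.43
ee_pos: [582.8, -85.2, 196.8]
orientation: [-3.14, 0.006, -3.097]
ft_force: [0.3, -0.5, -1.0]
grip_width: 85.8
gripper_force: 0.0
t=12.5 at [581.3 -84.9 194.6] ori [-3.141e+00  2.000e-03 -3.097e+00] | total units dx -0.05 dy -0.03 dz 4.27 roll -0.00
```

View pics/w8.png

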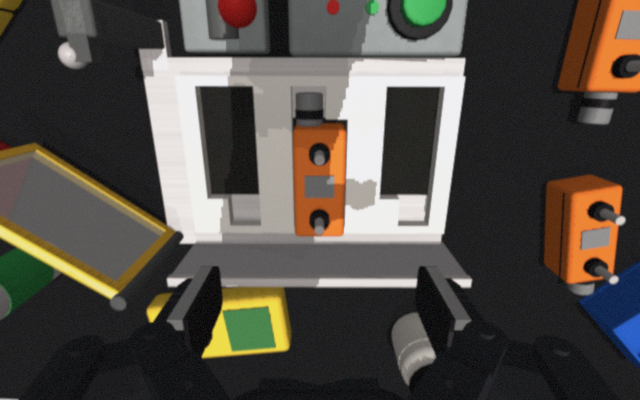

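Controller C sits in the middle pocket with its gland in the slot (309,105). Now controller B.

```bash
python3 -m jog '[{"dx":0.43,"dy":0.88,"dz":0,"roll":0},{"dx":0.43,"dy":0.88,"dz":0,"roll":0},{"dx":0.43,"dy":0.88,"dz":0,"roll":0},{"dx":0.43,"dy":0.88,"dz":0,"roll":0.35},{"dx":0.43,"dy":0.88,"dz":0,"roll":0},{"dx":0.43,"dy":0.88,"dz":0,"roll":0},{"dx":0.43,"dy":0.88,"dz":0,"roll":0}]' >/dev/null
python3 -m jog '[{"dx":0,"dy":0,"dz":0,"roll":0},{"dx":0,"dy":0,"dz":0,"roll":0},{"dx":0,"dy":0,"dz":0,"roll":0}]'
python3 - <<'E'
from h import *
c=snap('wrist','w9'); w8=load('w8'); t=load('top2')
a=ctrl(w8,(583,-85),52);b=ctrl(t,(583,-85),52); print(tri(w8,a[2],t,b[2]))
a=ctrl(c,(449,157));b=ctrl(t,(449,157)); print(tri(c,a[2],t,b[2])); ctrl(t,(632,184)); plan(449,157,14,3.151)
E
```

```text
clock: 13.42
ee_pos: [452.6, 157.5, 192.5]
orientation: [-3.14, -0.002, -3.132]
ft_force: [-1.0, 0.2, 0.1]
grip_width: 85.3
gripper_force: 0.0
outline ctr [587.1 -85.2] size [97.5 43.6] yaw(mod pi) 0.044 sticker px [319.1 186.4] 582 xy [589. -85.]
outline ctr [ 620.9 -298.2] size [154.9  35.8] yaw(mod pi) 0.966 sticker px [388.1 161.9] 109 xy [ 618.7 -299.5]
(array([ 423.23166459, -146.37059963,  777.42111847]), np.float64(160.33360609540074))
outline ctr [448.7 154.7] size [98.6 44.8] yaw(mod pi) 0.021 sticker px [316.4 176.1] 587 xy [449.9 155. ]
outline ctr [448.1 154.8] size [98.6 43.4] yaw(mod pi) 0.010 sticker px [262.1 209.1] 34 xy [449.6 158.1]
(array([448.08566347, 156.02213993,  51.03677504]), np.float64(2.415220370274744))
outline ctr [629.2 181.7] size [107.   45.7] yaw(mod pi) 0.232 sticker px [255.7 159.5] 34 xy [631.7 183.3]
t=13.5 at [453.1 157.1 192.7] ori [-3.141e+00 -2.000e-03 -3.133e+00] | total units dx 0.10 dy -0.00 dz 4.47 roll -0.01
```

Run:
```python
from h import *
im=cv2.imread('pics/scene2.png')[190:290,240:440]; cv2.imwrite('pics/s2c.png',cv2.resize(im,None,fx=4,fy=4,interpolation=cv2.INTER_CUBIC))
```

```text
(no output)
```

View pics/s2c.png

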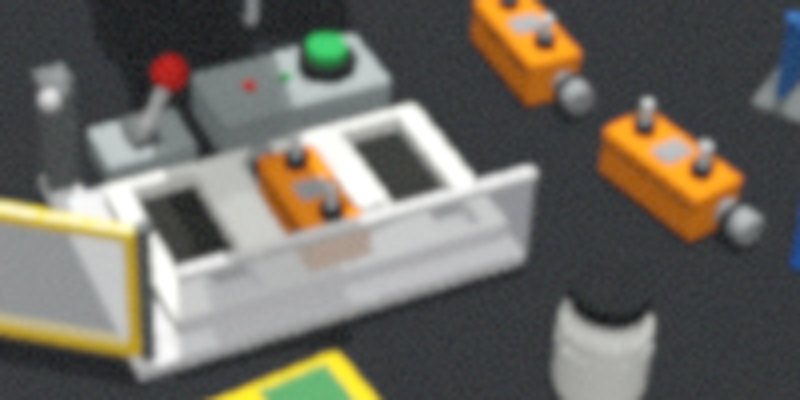

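C looks in, but I'll check its height by triangulating the sticker and toggle tips from w8 and w9.

Run:
```python
from h import *
w8=load('w8'); c=load('w9'); print(proj(c,(588,-85,52)))
im=c['pixels'][:,:,::-1]; a=cv2.resize(im[40:290,0:200],None,fx=2,fy=2,interpolation=cv2.INTER_CUBIC)
b=cv2.resize(w8['pixels'][70:270,250:450,::-1],None,fx=2,fy=2,interpolation=cv2.INTER_CUBIC)
o=np.zeros((500,800,3),np.uint8); o[:,:400]=a; o[:400,400:]=b; cv2.imwrite('pics/cmp.png',o)
```

```text
(71.88159059255403, 311.63412543863086)
```

View pics/cmp.png

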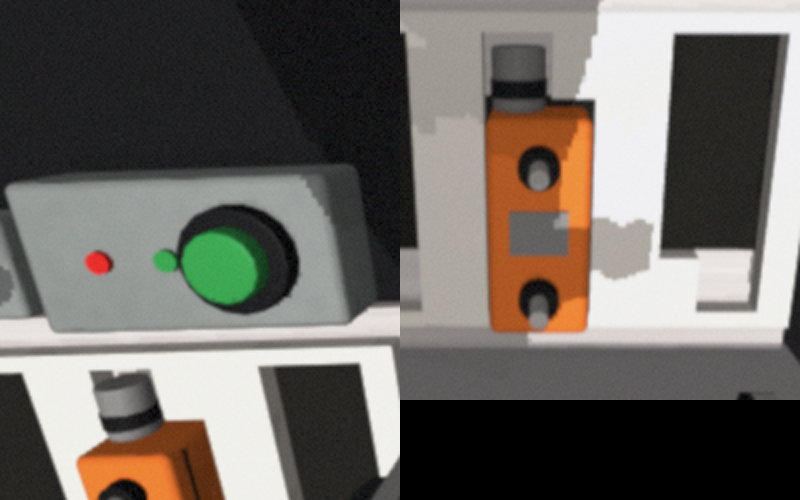

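Run:
```python
from h import *
w8=load('w8'); c=load('w9')
for n,a,b in [('ring/grey edge, top of gland',(309.5,111.5),(65.5,244)),('body front-top-left corner',(243.5+250-243.5+43.5,124),(41,272)),('front-top-right corner',(250+96,124),(92,268)),('rim slot corner L',(250+42,70+16.5),(45.5,225.5)),('P3 dark corner far-left',(250+137,70+17),(130,40+183))]:
    X,e=tri(w8,a,c,b); print(n,np.round(X,1),round(e,1))
print(np.round(onz(w8,309,95,38),1), np.round(onz(w8,319.1,186.4,52),1))
```

```text
ring/grey edge, top of gland [528.  -96.4  24.8] 0.3
body front-top-left corner [ 539.9 -106.4   51.5] 8.5
front-top-right corner [539.1 -62.5  44.4] 8.9
rim slot corner L [ 507.8 -112.2   24.2] 0.5
P3 dark corner far-left [504.7 -29.1  22.7] 0.7
[513.4 -96.9  38. ] [589. -85.  52.]
```

Rim corners read 23–24 mm and the body top corners 44–51 mm, noisy but consistent with seated. I'll grasp B.

```bash
python3 -m jog '[{"dx":0.08,"dy":-0.04,"dz":0.5,"roll":0},{"dx":0,"dy":0,"dz":0.9,"roll":0},{"dx":0,"dy":0,"dz":0.9,"roll":0},{"dx":0,"dy":0,"dz":0.9,"roll":0},{"dx":0,"dy":0,"dz":0.8,"roll":0},{"dx":0,"dy":0,"dz":0.47,"roll":0},{"dx":0,"dy":0,"dz":0,"roll":0},{"dx":0,"dy":0,"dz":0,"roll":0}]' 0 >/dev/null
python3 -m jog '[{"dx":0,"dy":0,"dz":0,"roll":0},{"dx":0,"dy":0,"dz":0,"roll":0}]' 
python3 -m jog '[{"dx":0,"dy":0,"dz":0,"roll":0},{"dx":0,"dy":0,"dz":0,"roll":0},{"dx":0,"dy":0,"dz":0,"roll":0},{"dx":0,"dy":0,"dz":0,"roll":0},{"dx":0,"dy":0,"dz":0,"roll":0},{"dx":0,"dy":0,"dz":0,"roll":0},{"dx":0,"dy":0,"dz":0,"roll":0},{"dx":0,"dy":0,"dz":0,"roll":0}]' 1 70
python3 -m jog '[{"dx":0,"dy":0,"dz":-0.3,"roll":0},{"dx":0,"dy":0,"dz":-0.6,"roll":0},{"dx":0,"dy":0,"dz":-0.9,"roll":0},{"dx":0,"dy":0,"dz":-0.9,"roll":0},{"dx":0,"dy":0,"dz":-0.5,"roll":0},{"dx":0,"dy":0,"dz":0,"roll":0},{"dx":0,"dy":0,"dz":0,"roll":0},{"dx":0,"dy":0,"dz":0,"roll":0}]'
python3 - <<'E'
from h import *
c=snap('wrist','w10'); plan(556,-1,130,np.pi+.044); p=bot.observe()['ee_pos']; ctrl(c,p[:2],p[2]-14.4+42)
t=snap('top','top3'); ctrl(t,(632,184))
E
```

```text
clock: 14.3
ee_pos: [452.1, 156.3, 16.4]
orientation: [3.141, 0.003, -3.134]
ft_force: [-0.1, 0.5, 0.8]
grip_width: 85.6
gripper_force: 0.0
clock: 14.97
ee_pos: [450.9, 156.5, 16.0]
orientation: [3.141, 0.002, -3.132]
ft_force: [-1.1, -1.3, 5.8]
grip_width: 44.8
gripper_force: 72.8
clock: 15.63
ee_pos: [448.9, 155.9, 141.7]
orientation: [-3.141, -0.002, -3.132]
ft_force: [0.4, 0.1, -3.4]
grip_width: 44.8
gripper_force: 72.2
t=15.7 at [448.5 155.7 141.2] ori [-3.140e+00 -3.000e-03 -3.132e+00] | total units dx -2.65 dy -3.94 dz 0.28 roll -0.35
outline ctr [439.4 155.6] size [97.8 43.4] yaw(mod pi) 0.014 sticker px [318.3 286.5] 3776 xy [441.7 155.5]
outline ctr [629.3 181.8] size [106.8  45.7] yaw(mod pi) 0.232 sticker px [255.7 159.6] 33 xy [631.4 183.2]
```

View pics/w10.png

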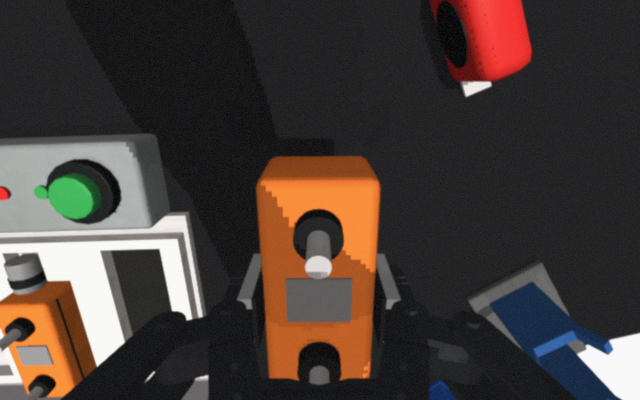

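The view shows B held with its sticker at (319,300), and C in the bay at lower left. I've now used all 14 pictures, so from here I'll rely on numeric checks. Next I'll carry B over pocket 3.

```bash
python3 -m jog '[{"dx":-0.516,"dy":-0.796,"dz":0,"roll":0},{"dx":-0.516,"dy":-0.796,"dz":0,"roll":0},{"dx":-0.516,"dy":-0.796,"dz":0,"roll":0},{"dx":-0.516,"dy":-0.796,"dz":0,"roll":0},{"dx":-0.516,"dy":-0.796,"dz":0,"roll":0},{"dx":0,"dy":0,"dz":0,"roll":-0.33},{"dx":0,"dy":0,"dz":0,"roll":0},{"dx":0,"dy":0,"dz":0.5,"roll":0}]' >/dev/null
python3 -m jog '[{"dx":0,"dy":0,"dz":0.8,"roll":0},{"dx":0,"dy":0,"dz":0.7,"roll":0},{"dx":0,"dy":0,"dz":0.33,"roll":0},{"dx":0,"dy":0,"dz":0,"roll":0},{"dx":0,"dy":0,"dz":0,"roll":0},{"dx":0,"dy":0,"dz":0,"roll":0}]'
cat >> h.py <<'E'
def hover(c):
    """edges of the pocket below a held controller, TCP-relative (tool x, tool y) mm"""
    s=bot.observe(); p=s['ee_pos']; yaw=s['orientation'][2]; tx=np.array([np.cos(yaw),np.sin(yaw)]);ty=np.array([np.sin(yaw),-np.cos(yaw)])
    def rel(u,v,z):
        X=onz(c,u,v,z)[:2]-p[:2]; return np.round([X@tx,X@ty],1)
    g=cv2.GaussianBlur(cv2.cvtColor(c['pixels'],cv2.COLOR_RGB2GRAY),(3,3),0).astype(int)
    print('at',np.round(p,1),np.round(s['orientation'],3),s['ft_force'].round(1))
    for u in (275,300,335,350,365):
        e=[v for v in range(60,175) if g[v-2,u]-g[v+2,u]>60]; print('col',u,'white>dark',e[:1]+e[-1:],[rel(u,v,24) for v in (e[:1]+e[-1:])])
    return rel,g
E
python3 - <<'E'
from h import *
c=snap('wrist','w11'); rel,g=hover(c)
for v in (155,162,168): print(v,'L',g[v,235:270:2].tolist(),'R',g[v,365:400:2].tolist())
for v in (120,170):print('full',g[v,0:640:8].tolist())
hsv=cv2.cvtColor(c['pixels'],cv2.COLOR_RGB2HSV); m=(hsv[:,:,1]<60)&(g>60); print('sticker rows',[v for v in range(270,345) if m[v,300]][::40],[v for v in range(270,345) if m[v,300]][-1:], 'cols',[u for u in range(270,370) if m[305,u]][::99],[u for u in range(270,370) if m[305,u]][-1:])
E
```

```text
clock: 16.9
ee_pos: [554.9, -1.4, 50.2]
orientation: [3.141, 0.0, -3.099]
ft_force: [-0.4, -0.7, -2.0]
grip_width: 45.0
gripper_force: 72.6
at [555.6  -1.5  50.8] [ 3.142e+00  2.000e-03 -3.099e+00] [-0.7 -0.  -2.8]
col 275 white>dark [146, 149] [array([ 53.1, -21.6]), array([ 51.6, -21.7])]
col 300 white>dark [146, 149] [array([53.1, -9.3]), array([51.6, -9.3])]
col 335 white>dark [146, 149] [array([53.1,  8. ]), array([51.6,  8. ])]
col 350 white>dark [126, 150] [array([62.9, 15.1]), array([51.1, 15.4])]
col 365 white>dark [126, 150] [array([62.9, 22.3]), array([51.1, 22.8])]
155 L [151, 151, 151, 151, 151, 151, 151, 151, 150, 151, 151, 152, 152, 151, 151, 143, 103, 78] R [68, 109, 212, 239, 240, 240, 239, 239, 240, 240, 240, 240, 240, 240, 240, 240, 240, 240]
162 L [150, 151, 151, 151, 151, 151, 151, 152, 152, 152, 151, 151, 151, 151, 151, 148, 108, 74] R [71, 113, 217, 239, 239, 239, 239, 239, 240, 240, 240, 240, 240, 240, 240, 240, 240, 238]
168 L [151, 151, 150, 151, 152, 152, 151, 152, 152, 151, 151, 151, 152, 151, 146, 109, 72, 68] R [75, 73, 84, 170, 233, 239, 239, 239, 238, 239, 240, 240, 240, 240, 240, 240, 240, 235]
full [218, 218, 219, 222, 224, 226, 226, 227, 226, 219, 220, 222, 224, 225, 227, 228, 229, 211, 138, 134, 136, 139, 141, 144, 147, 149, 149, 149, 133, 133, 133, 133, 133, 133, 134, 132, 134, 134, 132, 132, 133, 131, 131, 225, 225, 225, 225, 226, 227, 229, 235, 31, 31, 32, 33, 32, 31, 32, 31, 31, 31, 31, 32, 30, 30, 31, 32, 31, 32, 32, 30, 30, 33, 32, 30, 31, 31, 31, 29, 32]
full [39, 39, 38, 39, 37, 239, 239, 239, 239, 239, 239, 239, 239, 113, 140, 143, 93, 85, 73, 58, 133, 168, 168, 152, 150, 150, 168, 151, 151, 151, 152, 151, 151, 107, 68, 68, 68, 68, 69, 70, 68, 69, 68, 70, 74, 75, 75, 239, 239, 240, 201, 28, 29, 27, 31, 31, 32, 34, 31, 32, 31, 31, 32, 32, 32, 32, 31, 31, 33, 31, 30, 31, 32, 31, 30, 30, 30, 32, 31, 33]
sticker rows [279, 319] [320] cols [287] [350]
```

```bash
python3 -m jog '[{"dx":0.05,"dy":0,"dz":0.1,"roll":0},{"dx":0,"dy":0,"dz":0.1,"roll":0},{"dx":0,"dy":0,"dz":0.1,"roll":0},{"dx":0,"dy":0,"dz":0.05,"roll":0},{"dx":0,"dy":0,"dz":0,"roll":0},{"dx":0,"dy":0,"dz":0,"roll":0}]' 
python3 -m jog '[{"dx":0,"dy":0,"dz":0.1,"roll":0},{"dx":0,"dy":0,"dz":0,"roll":0},{"dx":0,"dy":0,"dz":0,"roll":0}]'
```

```text
clock: 17.45
ee_pos: [554.0, -2.1, 35.9]
orientation: [3.142, 0.002, -3.1]
ft_force: [3.4, 0.4, -2.8]
grip_width: 44.7
gripper_force: 73.0
clock: 17.7
ee_pos: [554.0, -2.1, 31.7]
orientation: [-3.142, 0.002, -3.1]
ft_force: [4.1, -0.2, -4.5]
grip_width: 44.9
gripper_force: 72.9
```

```bash
python3 -m jog '[{"dx":-0.02,"dy":0,"dz":0.08,"roll":0},{"dx":0,"dy":0,"dz":0,"roll":0},{"dx":0,"dy":0,"dz":0,"roll":0},{"dx":0,"dy":0,"dz":0,"roll":0}]' 
python3 -m jog '[{"dx":0,"dy":0,"dz":0.05,"roll":0},{"dx":0,"dy":0,"dz":0,"roll":0},{"dx":0,"dy":0,"dz":0,"roll":0},{"dx":0,"dy":0,"dz":0,"roll":0}]'
```

```text
clock: 18.03
ee_pos: [554.0, -2.1, 28.4]
orientation: [-3.142, 0.001, -3.099]
ft_force: [4.2, -0.2, -4.2]
grip_width: 44.3
gripper_force: 72.9
clock: 18.37
ee_pos: [554.0, -2.0, 26.6]
orientation: [-3.142, 0.001, -3.099]
ft_force: [4.5, 0.1, -3.3]
grip_width: 45.2
gripper_force: 73.0
```

```bash
python3 -m jog '[{"dx":0,"dy":0,"dz":0.04,"roll":0},{"dx":0,"dy":0,"dz":0,"roll":0},{"dx":0,"dy":0,"dz":0,"roll":0}]' 
python3 -m jog '[{"dx":0,"dy":0,"dz":0.03,"roll":0},{"dx":0,"dy":0,"dz":0,"roll":0},{"dx":0,"dy":0,"dz":0,"roll":0}]'
```

```text
clock: 18.62
ee_pos: [553.8, -2.0, 26.2]
orientation: [-3.142, 0.001, -3.099]
ft_force: [0.9, -0.1, 5.4]
grip_width: 45.0
gripper_force: 73.9
clock: 18.87
ee_pos: [553.7, -2.0, 26.1]
orientation: [-3.142, 0.002, -3.099]
ft_force: [-2.3, -0.3, 13.9]
grip_width: 44.8
gripper_force: 75.1
```

B is home, with clean contact at 26.2 as expected. I'll release it, rise, and compare B and C as seated.

```bash
python3 -m jog '[{"dx":0,"dy":0,"dz":0,"roll":0},{"dx":0,"dy":0,"dz":0,"roll":0},{"dx":0,"dy":0,"dz":0,"roll":0},{"dx":0,"dy":0,"dz":0,"roll":0}]' 0.25
python3 -m jog '[{"dx":0,"dy":0,"dz":-0.2,"roll":0},{"dx":0,"dy":0,"dz":-0.4,"roll":0},{"dx":0,"dy":0,"dz":-0.9,"roll":0},{"dx":0,"dy":0,"dz":-0.9,"roll":0},{"dx":0,"dy":0,"dz":-0.9,"roll":0},{"dx":0,"dy":0,"dz":-0.9,"roll":0},{"dx":0,"dy":0,"dz":0,"roll":0},{"dx":0,"dy":0,"dz":0,"roll":0}]' 0
python3 -m jog '[{"dx":0,"dy":-1,"dz":0,"roll":0},{"dx":0,"dy":0,"dz":0,"roll":0},{"dx":0,"dy":0,"dz":0,"roll":0},{"dx":0,"dy":0,"dz":0,"roll":0}]'
cat >> h.py <<'E'
def seated(c,xys):
    out=[]
    hsv=cv2.cvtColor(c['pixels'],cv2.COLOR_RGB2HSV); m0=cv2.inRange(hsv,np.array((8,150,90)),np.array((28,255,255)))
    for xy in xys:
        u,v=map(int,proj(c,[*xy,52])); m=((hsv[:,:,1]<120)&(hsv[:,:,2]>60)).astype(np.uint8)
        n,l,s,cc=cv2.connectedComponentsWithStats(m[v-22:v+22,u-22:u+22]); i=max(range(1,n),key=lambda i:s[i][4]-30*np.hypot(*(cc[i]-22)))
        P=cc[i]+(u-22,v-22); x,y,w,h,a=s[i]; print('sticker',P.round(1),'wh',w,h,a,np.round(onz(c,*P,52)[:2],1)); out.append(P)
    return out
E
python3 - <<'E'
from h import *
c=snap('wrist','w12'); s=seated(c,[(588,-85),(556,-2)]); d=onz(c,*s[0],52)-onz(c,*s[1],52)
by=.043; print('rel in bay axes',d[0]*np.cos(by)+d[1]*np.sin(by),-d[0]*np.sin(by)+d[1]*np.cos(by)); plan(632,183,195,np.pi+.23)
t=snap('top','top4'); ctrl(t,(632,184))
E
```

```text
clock: 19.2
ee_pos: [551.9, -2.1, 23.0]
orientation: [3.142, -0.003, -3.099]
ft_force: [-1.0, -0.8, -0.1]
grip_width: 64.4
gripper_force: 0.0
clock: 19.87
ee_pos: [555.3, -2.1, 194.7]
orientation: [-3.141, 0.006, -3.099]
ft_force: [1.5, -0.2, -0.1]
grip_width: 85.2
gripper_force: 0.0
clock: 20.2
ee_pos: [554.1, -42.0, 190.3]
orientation: [3.141, -0.003, -3.1]
ft_force: [-0.2, 0.3, -0.4]
grip_width: 85.6
gripper_force: 0.0
sticker [268.5 220. ] wh 30 21 614 [589.7 -85.1]
sticker [365.2 184. ] wh 32 23 706 [553.1  -2.5]
rel in bay axes 33.097085953192625 -84.10634434798078
t=20.2 at [554.3 -41.6 190.5] ori [ 3.141e+00 -3.000e-03 -3.099e+00] | total units dx -2.18 dy 5.53 dz -0.11 roll -1.88
outline ctr [629.6 181.8] size [106.1  45.7] yaw(mod pi) 0.232 sticker px [255.7 159.6] 35 xy [631.4 183.2]
```

```bash
python3 -m jog '[{"dx":-0.9,"dy":-0.4,"dz":0,"roll":0},{"dx":-0.9,"dy":-0.4,"dz":0,"roll":0},{"dx":-0.9,"dy":-0.4,"dz":0,"roll":0},{"dx":-0.6,"dy":-0.4,"dz":0,"roll":0},{"dx":0,"dy":0,"dz":0,"roll":0},{"dx":0,"dy":0,"dz":0,"roll":0},{"dx":0,"dy":0,"dz":0,"roll":0},{"dx":0,"dy":0,"dz":0,"roll":0}]'
python3 - <<'E'
from h import *
c=snap('wrist','w13'); b=load('w12'); a=load('w8')
s=seated(c,[(588,-85),(556,-2)]); s2=seated(b,[(588,-85),(556,-2)]); s3=seated(a,[(588,-85)])
for i in (0,1): print('BC'[1-i],tri(c,s[i],b,s2[i]))
print('C',tri(a,s3[0],b,s2[0]),tri(a,s3[0],c,s[0]))
E
```

```text
clock: 20.97
ee_pos: [688.6, -99.3, 191.7]
orientation: [3.141, -0.001, -3.098]
ft_force: [-1.1, 0.0, 0.5]
grip_width: 85.8
gripper_force: 0.0bash:  1324 Segmentation fault         python3 - <<'E'
from h import *
c=snap('wrist','w13'); b=load('w12'); a=load('w8')
s=seated(c,[(588,-85),(556,-2)]); s2=seated(b,[(588,-85),(556,-2)]); s3=seated(a,[(588,-85)])
for i in (0,1): print('BC'[1-i],tri(c,s[i],b,s2[i]))
print('C',tri(a,s3[0],b,s2[0]),tri(a,s3[0],c,s[0]))
E
```

Run:
```python
from h import *
c=load('w13'); b=load('w12'); a=load('w8')
print(proj(c,(589,-85,52)),proj(c,(554,-2,52)))
s=seated(c,[(588,-85)]); s2=seated(b,[(588,-85)]); s3=seated(a,[(588,-85)])
print('C',tri(c,s[0],b,s2[0]),tri(a,s3[0],b,s2[0]),tri(a,s3[0],c,s[0]))
```

```text
(343.4000487142647, 57.966986290224185) (459.77092975479366, 11.73574090956484)
sticker [341.6  58.4] wh 35 28 953 [589.4 -86.4]
sticker [268.5 220. ] wh 30 21 614 [589.7 -85.1]
sticker [319.  186.5] wh 30 22 639 [589.  -85.1]
C (array([589.61912532, -85.74909087,  51.69022777]), np.float64(1.2719691722260824)) (array([588.6271346 , -84.96953689,  54.05994878]), np.float64(0.5333106816022358)) (array([589.39039799, -85.67290476,  50.65174875]), np.float64(1.2117684727715234))
```

C's sticker stands 51.7 mm high (52 expected when home), so C is seated. Next is controller A.

```bash
python3 -m jog '[{"dx":0.14,"dy":0.89,"dz":0,"roll":0},{"dx":0.14,"dy":0.89,"dz":0,"roll":0},{"dx":0.14,"dy":0.89,"dz":0,"roll":0},{"dx":0.14,"dy":0.89,"dz":0,"roll":0},{"dx":0.14,"dy":0.89,"dz":0,"roll":0},{"dx":0.14,"dy":0.89,"dz":0,"roll":0},{"dx":0.14,"dy":0.89,"dz":0,"roll":0},{"dx":0.14,"dy":0.87,"dz":0,"roll":0}]' >/dev/null
python3 -m jog '[{"dx":0,"dy":0,"dz":0,"roll":-1},{"dx":0,"dy":0,"dz":0,"roll":-0.88},{"dx":0,"dy":0,"dz":0,"roll":0},{"dx":0,"dy":0,"dz":0,"roll":0},{"dx":0,"dy":0,"dz":0,"roll":0},{"dx":0,"dy":0,"dz":0,"roll":0}]'
python3 - <<'E'
from h import *
c=snap('wrist','w14'); t=load('top4'); a=ctrl(c,(631,183)); b=ctrl(t,(631,183)); print(tri(c,a[2],t,b[2])); plan(*a[0],14.4,np.pi+a[1])
E
```

```text
clock: 22.18
ee_pos: [632.9, 181.0, 192.0]
orientation: [3.142, 0.0, -2.913]
ft_force: [-0.7, -0.1, 0.0]
grip_width: 85.6
gripper_force: 0.0
outline ctr [631.3 181.1] size [97.9 44.4] yaw(mod pi) 0.233 sticker px [319.5 179. ] 588 xy [632.8 181.2]
outline ctr [629.6 181.8] size [106.1  45.7] yaw(mod pi) 0.232 sticker px [255.7 159.6] 35 xy [631.4 183.2]
(array([627.24102095, 180.13344515,  62.78539032]), np.float64(0.7583784698572782))
t=22.2 at [633.  180.9 191.9] ori [ 3.142  0.    -2.913] | total units dx 0.00 dy 0.01 dz 4.44 roll -0.04
```

```bash
python3 -m jog '[{"dx":0,"dy":0.01,"dz":0.5,"roll":0},{"dx":0,"dy":0,"dz":0.9,"roll":0},{"dx":0,"dy":0,"dz":0.9,"roll":0},{"dx":0,"dy":0,"dz":0.9,"roll":0},{"dx":0,"dy":0,"dz":0.8,"roll":0},{"dx":0,"dy":0,"dz":0.44,"roll":0},{"dx":0,"dy":0,"dz":0,"roll":0},{"dx":0,"dy":0,"dz":0,"roll":0}]' 0 >/dev/null
python3 -m jog '[{"dx":0,"dy":0,"dz":0,"roll":0},{"dx":0,"dy":0,"dz":0,"roll":0},{"dx":0,"dy":0,"dz":0,"roll":0}]' 
python3 -m jog '[{"dx":0,"dy":0,"dz":0,"roll":0},{"dx":0,"dy":0,"dz":0,"roll":0},{"dx":0,"dy":0,"dz":0,"roll":0},{"dx":0,"dy":0,"dz":0,"roll":0},{"dx":0,"dy":0,"dz":0,"roll":0},{"dx":0,"dy":0,"dz":0,"roll":0},{"dx":0,"dy":0,"dz":0,"roll":0},{"dx":0,"dy":0,"dz":0,"roll":0}]' 1 70
python3 -m jog '[{"dx":0,"dy":0,"dz":-0.3,"roll":0},{"dx":0,"dy":0,"dz":-0.6,"roll":0},{"dx":0,"dy":0,"dz":-0.9,"roll":0},{"dx":0,"dy":0,"dz":-0.9,"roll":0},{"dx":0,"dy":0,"dz":-0.5,"roll":0},{"dx":0,"dy":0,"dz":0,"roll":0},{"dx":0,"dy":0,"dz":0,"roll":0},{"dx":0,"dy":0,"dz":0,"roll":0}]'
python3 - <<'E'
from h import *
c=snap('wrist','w15'); plan(561,-169,140,np.pi+.043)
hsv=cv2.cvtColor(c['pixels'],cv2.COLOR_RGB2HSV); m=(hsv[:,:,1]<60)&(hsv[:,:,2]>60); r=[v for v in range(255,350) if m[v,300]]; print('sticker rows',r[:1],r[-1:],len(r),np.median(r))
E
```

```text
clock: 23.15
ee_pos: [634.8, 182.3, 16.4]
orientation: [3.141, 0.004, -2.912]
ft_force: [0.3, 0.5, -0.1]
grip_width: 85.5
gripper_force: 0.0
clock: 23.82
ee_pos: [633.6, 182.0, 14.9]
orientation: [-3.142, 0.001, -2.911]
ft_force: [-1.1, -1.3, 5.2]
grip_width: 45.0
gripper_force: 74.1
clock: 24.48
ee_pos: [631.7, 181.5, 140.4]
orientation: [-3.142, -0.003, -2.911]
ft_force: [0.0, 0.0, -2.5]
grip_width: 45.3
gripper_force: 73.4
t=24.5 at [631.2 181.3 139.7] ori [-3.141 -0.005 -2.911] | total units dx 3.71 dy -8.13 dz -0.01 roll 1.87
sticker rows [281] [322] 42 301.5
```

```bash
python3 -m jog '[{"dx":0,"dy":0,"dz":0,"roll":1},{"dx":0,"dy":0,"dz":0,"roll":0.87},{"dx":0.214,"dy":-0.869,"dz":0,"roll":0},{"dx":0.214,"dy":-0.869,"dz":0,"roll":0},{"dx":0.214,"dy":-0.869,"dz":0,"roll":0},{"dx":0.214,"dy":-0.869,"dz":0,"roll":0},{"dx":0.214,"dy":-0.869,"dz":0,"roll":0}]' >/dev/null
python3 -m jog '[{"dx":0.214,"dy":-0.869,"dz":0,"roll":0},{"dx":0.214,"dy":-0.869,"dz":0,"roll":0},{"dx":0.214,"dy":-0.869,"dz":0,"roll":0},{"dx":0.214,"dy":-0.869,"dz":0,"roll":0},{"dx":0.214,"dy":-0.869,"dz":0,"roll":0},{"dx":0,"dy":0,"dz":0,"roll":0},{"dx":0,"dy":0,"dz":0,"roll":0},{"dx":0,"dy":0,"dz":0,"roll":0}]'
python3 -m jog '[{"dx":0,"dy":0,"dz":0.8,"roll":0},{"dx":0,"dy":0,"dz":0.8,"roll":0},{"dx":0,"dy":0,"dz":0.64,"roll":0},{"dx":0,"dy":0,"dz":0,"roll":0},{"dx":0,"dy":0,"dz":0,"roll":0},{"dx":0,"dy":0,"dz":0,"roll":0}]'
python3 - <<'E'
from h import *
c=snap('wrist','w16'); rel,g=hover(c)
for v in (155,162): print(v,'L',g[v,235:275:2].tolist(),'R',g[v,360:400:2].tolist())
c2=load('w11')
E
```

```text
clock: 25.78
ee_pos: [561.2, -168.7, 140.3]
orientation: [3.14, -0.003, -3.099]
ft_force: [0.9, -0.5, -1.3]
grip_width: 44.9
gripper_force: 73.4
clock: 26.28
ee_pos: [563.5, -168.3, 53.4]
orientation: [-3.141, 0.001, -3.097]
ft_force: [0.3, 0.4, -2.5]
grip_width: 44.8
gripper_force: 73.3
at [ 564.2 -168.8   54.2] [-3.141e+00  3.000e-03 -3.097e+00] [ 1.1  0.4 -2.8]
col 275 white>dark [142, 145] [array([ 54.6, -21.6]), array([ 53.1, -21.7])]
col 300 white>dark [142, 145] [array([54.6, -9.1]), array([53.1, -9.1])]
col 335 white>dark [142, 145] [array([54.6,  8.4]), array([53.1,  8.4])]
col 350 white>dark [142, 145] [array([54.6, 15.9]), array([53.1, 15.9])]
col 365 white>dark [] []
155 L [152, 151, 151, 151, 151, 151, 152, 151, 151, 151, 151, 152, 152, 152, 152, 134, 93, 67, 29, 23] R [26, 50, 91, 125, 149, 151, 152, 151, 151, 152, 151, 157, 170, 171, 170, 170, 170, 170, 170, 170]
162 L [152, 152, 150, 151, 151, 151, 151, 151, 151, 151, 151, 151, 151, 151, 152, 139, 98, 77, 67, 66] R [67, 67, 65, 75, 126, 149, 151, 150, 150, 150, 152, 164, 170, 169, 171, 170, 170, 169, 170, 196]
```

```bash
python3 -m jog '[{"dx":0.05,"dy":-0.02,"dz":0.1,"roll":0},{"dx":0,"dy":0,"dz":0.1,"roll":0},{"dx":0,"dy":0,"dz":0.1,"roll":0},{"dx":0,"dy":0,"dz":0.05,"roll":0},{"dx":0,"dy":0,"dz":0,"roll":0},{"dx":0,"dy":0,"dz":0,"roll":0},{"dx":0,"dy":0,"dz":0,"roll":0}]' 
python3 -m jog '[{"dx":0,"dy":0,"dz":0.1,"roll":0},{"dx":0,"dy":0,"dz":0,"roll":0},{"dx":0,"dy":0,"dz":0,"roll":0},{"dx":0,"dy":0,"dz":0,"roll":0}]'
```

```text
clock: 26.92
ee_pos: [560.5, -170.0, 38.5]
orientation: [3.142, -0.0, -3.098]
ft_force: [0.5, 0.2, -2.0]
grip_width: 45.2
gripper_force: 73.3
clock: 27.25
ee_pos: [560.4, -169.9, 34.4]
orientation: [3.141, -0.0, -3.098]
ft_force: [-0.6, 0.9, -2.8]
grip_width: 44.7
gripper_force: 73.3
```

```bash
python3 -m jog '[{"dx":0,"dy":0,"dz":0.1,"roll":0},{"dx":0,"dy":0,"dz":0,"roll":0},{"dx":0,"dy":0,"dz":0,"roll":0},{"dx":0,"dy":0,"dz":0,"roll":0}]' 
python3 -m jog '[{"dx":0,"dy":0,"dz":0.08,"roll":0},{"dx":0,"dy":0,"dz":0,"roll":0},{"dx":0,"dy":0,"dz":0,"roll":0},{"dx":0,"dy":0,"dz":0,"roll":0}]'
python3 -m jog '[{"dx":0,"dy":0,"dz":0.06,"roll":0},{"dx":0,"dy":0,"dz":0,"roll":0},{"dx":0,"dy":0,"dz":0,"roll":0},{"dx":0,"dy":0,"dz":0,"roll":0}]'
```

```text
clock: 27.58
ee_pos: [560.4, -170.0, 30.4]
orientation: [3.141, -0.0, -3.098]
ft_force: [0.4, -0.4, -2.1]
grip_width: 45.2
gripper_force: 73.4
clock: 27.92
ee_pos: [560.4, -170.0, 27.2]
orientation: [3.142, -0.0, -3.098]
ft_force: [-0.6, 0.1, -2.4]
grip_width: 45.0
gripper_force: 73.4
clock: 28.25
ee_pos: [560.6, -170.1, 25.0]
orientation: [-3.142, 0.0, -3.098]
ft_force: [0.1, 0.1, -1.9]
grip_width: 44.9
gripper_force: 73.5
```

```bash
python3 -m jog '[{"dx":0,"dy":0,"dz":0.03,"roll":0},{"dx":0,"dy":0,"dz":0,"roll":0},{"dx":0,"dy":0,"dz":0,"roll":0}]' 
python3 -m jog '[{"dx":0,"dy":0,"dz":0,"roll":0},{"dx":0,"dy":0,"dz":0,"roll":0},{"dx":0,"dy":0,"dz":0,"roll":0},{"dx":0,"dy":0,"dz":0,"roll":0}]' 0.25
python3 -m jog '[{"dx":0,"dy":0,"dz":-0.2,"roll":0},{"dx":0,"dy":0,"dz":-0.4,"roll":0},{"dx":0,"dy":0,"dz":-0.9,"roll":0},{"dx":0,"dy":0,"dz":-0.9,"roll":0},{"dx":0,"dy":0,"dz":-0.9,"roll":0},{"dx":0,"dy":0,"dz":-0.9,"roll":0},{"dx":0,"dy":0,"dz":-0.5,"roll":0},{"dx":0,"dy":0,"dz":0,"roll":0}]' 0 >/dev/null
python3 -m jog '[{"dx":-0.5,"dy":-0.6,"dz":0,"roll":0},{"dx":-0.5,"dy":-0.6,"dz":0,"roll":0},{"dx":0,"dy":0,"dz":0,"roll":0},{"dx":0,"dy":0,"dz":0,"roll":0},{"dx":0,"dy":0,"dz":0,"roll":0}]'
python3 - <<'E'
from h import *
c=snap('wrist','w17'); seated(c,[(588,-85),(563,-170),(554,-2)]); snap('top','top5'); snap('scene','scene5'); b=load('top5')
print(bot.observe()['ee_pos'])
# yellow door frame, red knob, green button
for n,c in (('w17',c),('top5',load('top5')),('scene5',load('scene5'))):
    hsv=cv2.cvtColor(c['pixels'],cv2.COLOR_RGB2HSV)
    for nm,lo,hi,zz in [('yel',(22,120,90),(34,255,255),120),('red',(0,170,60),(5,255,255),75),('grn',(50,120,50),(80,255,255),60)]:
        m=cv2.inRange(hsv,np.array(lo),np.array(hi)); m=cv2.morphologyEx(m,cv2.MORPH_CLOSE,np.ones((3,3),np.uint8))
        for k in cv2.findContours(m,cv2.RETR_EXTERNAL,cv2.CHAIN_APPROX_NONE)[0]:
            if cv2.contourArea(k)<15: continue
            r=cv2.minAreaRect(k); X=onz(c,*r[0],zz)
            if 380<X[0]<720 and -480<X[1]<20: print(n,nm,cv2.contourArea(k),np.round(r[0],1),np.round(r[1],1),'world@z',np.round(X),'box',cv2.boxPoints(r).round().tolist() if nm=='yel' else '')
E
```

```text
clock: 28.5
ee_pos: [560.6, -170.0, 24.9]
orientation: [-3.141, 0.001, -3.098]
ft_force: [-2.4, 0.5, 6.5]
grip_width: 45.0
gripper_force: 74.5
clock: 28.83
ee_pos: [560.6, -170.0, 23.6]
orientation: [-3.142, -0.0, -3.098]
ft_force: [-0.4, -0.8, 0.3]
grip_width: 64.1
gripper_force: 0.0
clock: 29.92
ee_pos: [601.8, -215.9, 210.8]
orientation: [3.14, -0.002, -3.099]
ft_force: [0.2, -0.1, -0.2]
grip_width: 85.4
gripper_force: 0.0
sticker [462.6 169.2] wh 31 22 631 [589.2 -86.6]
sticker [373.2 133. ] wh 31 23 688 [ 560.3 -170.3]
sticker [565.9 132.8] wh 35 24 704 [553.   -2.6]
[ 601.7762663  -215.46508395  211.63044204]
w17 yel 8482.5 [335.7 307.7] [ 67.3 135.1] world@z [ 692. -198.  120.] box [[265.0, 280.0], [400.0, 268.0], [406.0, 335.0], [271.0, 347.0]]
w17 yel 513.5 [157.4 185.1] [111.2  15.8] world@z [ 594. -331.  120.] box [[106.0, 162.0], [115.0, 148.0], [208.0, 209.0], [200.0, 222.0]]
w17 yel 169.0 [208.6 156.3] [73.5  3.8] world@z [ 572. -293.  120.] box [[177.0, 137.0], [179.0, 134.0], [240.0, 176.0], [238.0, 179.0]]
w17 yel 371.5 [89.3 69.9] [42.3 14.1] world@z [ 519. -366.  1
[... 963 characters left out ...]
op5 yel 266.5 [328.9 170.5] [25.7 11.5] world@z [577. -83. 120.] box [[322.0, 158.0], [334.0, 157.0], [336.0, 183.0], [324.0, 184.0]]
top5 red 303.0 [418.3 165.2] [14.1 25.4] world@z [ 602. -404.   75.] box 
top5 grn 53.0 [310. 210.] [8. 8.] world@z [444. -16.  60.] box 
top5 grn 38.0 [408.  142.5] [13.4  7.8] world@z [ 688. -372.   60.] box 
scene5 yel 691.5 [233.2 253.9] [90.5 36.7] world@z [ 650. -337.  120.] box [[185.0, 264.0], [192.0, 228.0], [281.0, 244.0], [274.0, 280.0]]
scene5 red 543.5 [201.1 278.6] [21.7 36.7] world@z [ 660. -424.   75.] box 
scene5 red 44.5 [281.8 207.3] [7.1 7.8] world@z [ 451. -147.   75.] box 
scene5 grn 63.5 [321. 202.] [ 8. 10.] world@z [448. -20.  60.] box
```

All three are seated (A–B offset is 168 mm as expected). Now I'll locate the door.

Run:
```python
from h import *
t=load('top0'); w=load('w17')
for p in ((373,147.4),(408,171)): print('top',np.round(onz(t,*p,120)))
for p in ((110.5,155),(204,215.5),(178,135.5),(239,177.5)): print('w17',np.round(onz(w,*p,120)),np.round(onz(w,*p,12)))
c=load('w8') # door in w8: yellow frame
for n,c in (('w8',c),('w17',w),('w12',load('w12'))):
    hsv=cv2.cvtColor(c['pixels'],cv2.COLOR_RGB2HSV); m=cv2.inRange(hsv,np.array((20,100,70)),np.array((34,255,255)))
    g=[k for k in cv2.findContours(m,cv2.RETR_EXTERNAL,cv2.CHAIN_APPROX_NONE)[0] if cv2.contourArea(k)>60]
    for k in g: print(n,cv2.contourArea(k),cv2.approxPolyDP(k,4,True)[:,0].tolist())
```

```text
top [ 658. -238.  120.]
top [ 574. -359.  120.]
w17 [ 574. -361.  120.] [ 599. -426.   12.]
w17 [ 616. -299.  120.] [ 661. -336.   12.]
w17 [ 558. -313.  120.] [ 577. -356.   12.]
w17 [ 586. -273.  120.] [ 617. -298.   12.]
w8 355.0 [[171, 293], [152, 300], [146, 309], [149, 322]]
w8 4890.0 [[222, 288], [221, 309], [202, 358], [289, 348], [282, 287]]
w8 4233.0 [[0, 152], [0, 159], [35, 151], [163, 232], [113, 281], [0, 217], [1, 239], [109, 299], [77, 274], [117, 294], [175, 232], [36, 143]]
w8 143.5 [[11, 13], [0, 11], [0, 34]]
w8 147.5 [[0, 7], [14, 9], [21, 0], [0, 0]]
w17 4239.0 [[0, 281], [0, 399], [18, 399], [48, 357], [28, 283]]
w17 8602.5 [[396, 271], [304, 277], [298, 286], [286, 279], [272, 281], [267, 299], [276, 344], [401, 335], [402, 285]]
w17 10047.0 [[112, 152], [109, 162], [284, 276], [287, 269], [268, 265], [120, 166], [115, 155], [294, 269], [301, 218], [176, 130], [135, 144], [130, 152]]
w17 411.5 [[72, 58], [92, 80], [113, 74], [97, 72], [76, 53]]
w17 3373.0 [[166, 1], [113, 0], [81, 44], [83, 53], [103, 68], [116, 70]]
w12 1377.5 [[216, 321], [210, 335], [227, 335], [236, 374], [215, 378], [248, 377], [254, 357], [246, 321]]
w12 522.0 [[106, 343], [127, 340], [152, 321], [118, 322]]
w12 115.5 [[0, 308], [54, 336]]
w12 2574.0 [[0, 181], [0, 190], [121, 261], [60, 319], [0, 288], [0, 300], [61, 332], [133, 261]]
```

```bash
python3 -m jog '[{"dx":-0.15,"dy":-0.8,"dz":0,"roll":0},{"dx":-0.15,"dy":-0.8,"dz":0,"roll":0},{"dx":-0.15,"dy":-0.8,"dz":0,"roll":0},{"dx":-0.15,"dy":-0.8,"dz":0,"roll":0},{"dx":0,"dy":0,"dz":0,"roll":0},{"dx":0,"dy":0,"dz":0,"roll":0},{"dx":0,"dy":0,"dz":0,"roll":0},{"dx":0,"dy":0,"dz":0,"roll":0}]' 1 40
python3 -m jog '[{"dx":0,"dy":0,"dz":0.5,"roll":0},{"dx":0,"dy":0,"dz":0.7,"roll":0},{"dx":0,"dy":0,"dz":0.7,"roll":0},{"dx":0,"dy":0,"dz":0.7,"roll":0},{"dx":0,"dy":0,"dz":0.5,"roll":0},{"dx":0,"dy":0,"dz":0.3,"roll":0},{"dx":0,"dy":0,"dz":0,"roll":0}]'
python3 -m jog '[{"dx":0.11,"dy":0.125,"dz":0,"roll":0},{"dx":0.11,"dy":0.125,"dz":0,"roll":0},{"dx":0.11,"dy":0.125,"dz":0,"roll":0},{"dx":0.11,"dy":0.125,"dz":0,"roll":0},{"dx":0.11,"dy":0.125,"dz":0,"roll":0},{"dx":0.11,"dy":0.125,"dz":0,"roll":0},{"dx":0.11,"dy":0.125,"dz":0,"roll":0},{"dx":0.11,"dy":0.125,"dz":0,"roll":0}]'
python3 -m jog '[{"dx":0.11,"dy":0.125,"dz":0,"roll":0},{"dx":0.11,"dy":0.125,"dz":0,"roll":0},{"dx":0.11,"dy":0.125,"dz":0,"roll":0},{"dx":0.11,"dy":0.125,"dz":0,"roll":0},{"dx":0.11,"dy":0.125,"dz":0,"roll":0},{"dx":0.11,"dy":0.125,"dz":0,"roll":0},{"dx":0.11,"dy":0.125,"dz":0,"roll":0},{"dx":0.11,"dy":0.125,"dz":0,"roll":0}]'
```

```text
clock: 30.73
ee_pos: [631.8, -341.6, 212.0]
orientation: [3.141, -0.0, -3.097]
ft_force: [0.4, 0.7, -0.0]
grip_width: -0.1
gripper_force: 0.0
clock: 31.32
ee_pos: [629.7, -340.1, 72.4]
orientation: [3.138, -0.006, -3.097]
ft_force: [-0.8, -0.3, 0.1]
grip_width: 0.1
gripper_force: 0.0
clock: 31.98
ee_pos: [595.9, -304.3, 77.1]
orientation: [-3.141, 0.003, -3.098]
ft_force: [2.5, -0.2, 5.5]
grip_width: -0.3
gripper_force: 2.5
clock: 32.65
ee_pos: [561.3, -270.4, 77.6]
orientation: [-3.132, 0.006, -3.1]
ft_force: [5.2, -11.8, 8.6]
grip_width: 0.1
gripper_force: 6.3
```

```bash
for i in 1; do
python3 -m jog '[{"dx":0,"dy":0.06,"dz":0,"roll":0},{"dx":0,"dy":0.06,"dz":0,"roll":0},{"dx":0,"dy":0,"dz":0,"roll":0}]'
python3 -m jog '[{"dx":0,"dy":0.06,"dz":0,"roll":0},{"dx":0,"dy":0.06,"dz":0,"roll":0},{"dx":0,"dy":0,"dz":0,"roll":0},{"dx":0,"dy":0,"dz":0,"roll":0}]'
done
python3 - <<'E'
from h import *
t=snap('top','top6'); s=snap('scene','scene6')
for n,c in (('top',t),('scene',s)):
    hsv=cv2.cvtColor(c['pixels'],cv2.COLOR_RGB2HSV); m=cv2.inRange(hsv,np.array((20,100,70)),np.array((34,255,255)))
    for k in cv2.findContours(m,cv2.RETR_EXTERNAL,cv2.CHAIN_APPROX_NONE)[0]:
        if cv2.contourArea(k)>8:
            X=onz(c,*cv2.minAreaRect(k)[0],120)
            if 480<X[0]<700 and -400<X[1]<-180: print(n,cv2.contourArea(k),[np.round(onz(c,*q,120)[:2]).tolist() for q in cv2.boxPoints(cv2.minAreaRect(k))])
E
```

```text
clock: 32.9
ee_pos: [559.8, -263.0, 77.7]
orientation: [-3.138, 0.005, -3.099]
ft_force: [2.1, -1.0, 8.7]
grip_width: -0.3
gripper_force: 4.6
clock: 33.23
ee_pos: [559.6, -260.6, 77.8]
orientation: [-3.133, 0.004, -3.1]
ft_force: [2.4, -8.9, 7.6]
grip_width: 0.0
gripper_force: 5.8
top 25.5 [[595.0, -359.0], [671.0, -390.0], [667.0, -398.0], [592.0, -368.0]]
top 36.5 [[631.0, -251.0], [715.0, -291.0], [711.0, -299.0], [627.0, -260.0]]
scene 35.5 [[589.0, -244.0], [585.0, -231.0], [653.0, -231.0], [657.0, -243.0]]
```

The force peaked, dropped to 1 N, then rose again as the door met its stop, so the door has snapped shut. I'll back off, rise and verify, then measure the knob and button.

```bash
python3 -m jog '[{"dx":0,"dy":-0.4,"dz":0,"roll":0},{"dx":0,"dy":-0.4,"dz":0,"roll":0},{"dx":0,"dy":0,"dz":-0.5,"roll":0},{"dx":0,"dy":0,"dz":-0.9,"roll":0},{"dx":0,"dy":0,"dz":-0.9,"roll":0},{"dx":0,"dy":0,"dz":-0.9,"roll":0}]' >/dev/null
python3 -m jog '[{"dx":0,"dy":0.9,"dz":0,"roll":0},{"dx":0,"dy":0.9,"dz":0,"roll":0},{"dx":0,"dy":0.9,"dz":0,"roll":0},{"dx":0,"dy":0.9,"dz":0,"roll":0},{"dx":0,"dy":0,"dz":0,"roll":0},{"dx":0,"dy":0,"dz":0,"roll":0},{"dx":0,"dy":0,"dz":0,"roll":0},{"dx":0,"dy":0,"dz":0,"roll":0}]'
python3 - <<'E'
from h import *
def f(c,lo,hi,X0):
    u,v=proj(c,X0); hsv=cv2.cvtColor(c['pixels'],cv2.COLOR_RGB2HSV); m=cv2.inRange(hsv,np.array(lo),np.array(hi))
    k=min((k for k in cv2.findContours(m,cv2.RETR_EXTERNAL,cv2.CHAIN_APPROX_NONE)[0] if cv2.contourArea(k)>20),key=lambda k:np.hypot(*(np.array(cv2.minEnclosingCircle(k)[0])-(u,v))))
    (x,y),r=cv2.minEnclosingCircle(k); return (x,y),r,(u,v)
t=snap('top','top7'); s=snap('scene','scene7'); w=snap('wrist','w18')
R=((0,150,60),(6,255,255)); G=((50,110,50),(85,255,255))
for nm,(lo,hi),X0 in (('knob',R,(450,-147,75)),('btn',G,(446,-17,60))):
    q=[f(c,lo,hi,X0) for c in (t,s,w)]; print(nm,q)
    for i,j,a,b in ((0,1,t,s),(1,2,s,w)): print(tri(a,q[i][0],b,q[j][0]))
    print([np.round(onz(c,*z[0],X0[2])) for c,z in zip((t,s,w),q)])
for n,c in (('top',t),('w',w)):
    hsv=cv2.cvtColor(c['pixels'],cv2.COLOR_RGB2HSV); m=cv2.inRange(hsv,np.array((20,100,70)),np.array((34,255,255)))
    for k in cv2.findContours(m,cv2.RETR_EXTERNAL,cv2.CHAIN_APPROX_NONE)[0]:
        X=onz(c,*cv2.minAreaRect(k)[0],120)
        if cv2.contourArea(k)>8 and 480<X[0]<700 and -400<X[1]<-180: print(n,cv2.contourArea(k),[np.round(onz(c,*q,120)[:2]).tolist() for q in cv2.boxPoints(cv2.minAreaRect(k))])
print(bot.observe()['ee_pos'],bot.observe()['orientation'])
seated(w,[(588,-85),(563,-170),(554,-2)])
E
```

```text
clock: 34.5
ee_pos: [552.7, -146.0, 203.0]
orientation: [-3.142, -0.001, -3.1]
ft_force: [-0.3, -0.8, 0.0]
grip_width: -0.2
gripper_force: 0.0
knob [((418.5, 165.5), 13.729630470275879, (346.8982244777662, 207.747209817642)), ((282.0, 207.5), 4.717090606689453, (281.76022951679965, 207.1055728357334)), ((323.8669738769531, 60.3287467956543), 18.329326629638672, (323.6861665058034, 51.11361386632811))]
(array([ 605.26619214, -287.95657714,  230.99681762]), np.float64(182.39273749409344))
(array([ 456.12420322, -147.35792989,   77.93507844]), np.float64(1.555981003964593))
[array([ 601., -405.,   75.]), array([ 452., -147.,   75.]), array([ 456., -147.,   75.])]
btn [((309.5, 210.0), 4.717090606689453, (310.3758747270566, 209.3980174839267)), ((321.0, 201.5), 5.590270042419434, (321.7090918490693, 201.387624907257)), ((491.78985595703125, 52.21014404296875), 24.705930709838867, (492.6149507748346, 54.50947908893252))]
(array([443.28447472, -15.85039631,  57.55343833]), np.float64(4.377824482256069))
(array([444.31405773, -18.13879391,  59.05518692]), np.float64(1.1016701211387958))
[array([444., -14.,  60.]), array([446., -19.,  60.]), array([444., -18.,  60.])]
top 67.0 [[494.0, -217.0], [649.0, -224.0], [649.0, -246.0], [493.0, -239.0]]
w 70.0 [[697.0, -230.0], [689.0, -219.0], [694.0, -217.0], [703.0, -227.0]]
w 7110.5 [[501.0, -244.0], [494.0, -208.0], [650.0, -193.0], [659.0, -237.0]]
w 359.0 [[504.0, -358.0], [495.0, -351.0], [505.0, -327.0], [514.0, -333.0]]
[ 552.9314206  -145.97121993  203.31935638] [-3.14157931e+00 -6.47519258e-04 -3.10023445e+00]
sticker [381.9 219.2] wh 29 21 581 [589.2 -86.4]
sticker [291.3 185.5] wh 30 22 628 [ 560.2 -170.6]
sticker [479.5 185. ] wh 32 21 619 [552.7  -2.7]
```

Door shut: its top bar has slope 0.044, the same as the bay. The knob is at (455,−147,77) and the button at (444,−18,59). Next is the lever.

```bash
python3 -m jog '[{"dx":0.8,"dy":0.32,"dz":0,"roll":0},{"dx":0.8,"dy":0.32,"dz":0,"roll":0},{"dx":0.8,"dy":0.31,"dz":0,"roll":0},{"dx":0,"dy":0,"dz":0,"roll":0},{"dx":0,"dy":0,"dz":0.7,"roll":0},{"dx":0,"dy":0,"dz":0.8,"roll":0},{"dx":0,"dy":0,"dz":0.7,"roll":0},{"dx":0,"dy":0,"dz":0.5,"roll":0}]' 1
python3 -m jog '[{"dx":0,"dy":0,"dz":0.4,"roll":0},{"dx":0,"dy":0,"dz":0.2,"roll":0},{"dx":0,"dy":0,"dz":0.1,"roll":0},{"dx":0,"dy":0,"dz":0,"roll":0},{"dx":0,"dy":0,"dz":0,"roll":0}]'
python3 -m jog '[{"dx":0,"dy":-0.2,"dz":0,"roll":0},{"dx":0,"dy":-0.2,"dz":0,"roll":0},{"dx":0,"dy":-0.2,"dz":0,"roll":0},{"dx":0,"dy":-0.2,"dz":0,"roll":0},{"dx":0,"dy":-0.2,"dz":0,"roll":0},{"dx":0,"dy":-0.2,"dz":0,"roll":0},{"dx":0,"dy":-0.2,"dz":0,"roll":0}]'
python3 -m jog '[{"dx":0,"dy":-0.08,"dz":0,"roll":0},{"dx":0,"dy":-0.08,"dz":0,"roll":0},{"dx":0,"dy":0,"dz":0,"roll":0},{"dx":0,"dy":0,"dz":0,"roll":0}]'
```

```text
clock: 35.32
ee_pos: [454.5, -111.4, 93.8]
orientation: [3.141, -0.002, -3.1]
ft_force: [-0.4, -0.4, -1.0]
grip_width: 0.1
gripper_force: 0.0
clock: 35.73
ee_pos: [456.3, -111.3, 68.4]
orientation: [-3.141, 0.001, -3.099]
ft_force: [0.2, 0.2, -0.4]
grip_width: -0.2
gripper_force: 0.0
clock: 36.32
ee_pos: [457.8, -167.9, 67.6]
orientation: [-3.142, -0.0, -3.099]
ft_force: [0.5, 2.2, -0.4]
grip_width: 0.0
gripper_force: 0.6
clock: 36.65
ee_pos: [457.9, -173.3, 67.5]
orientation: [-3.142, -0.001, -3.099]
ft_force: [0.1, 1.1, 0.2]
grip_width: -0.1
gripper_force: 0.3
```

```bash
python3 -m jog '[{"dx":0,"dy":-0.08,"dz":0,"roll":0},{"dx":0,"dy":0,"dz":0,"roll":0},{"dx":0,"dy":0,"dz":0,"roll":0}]'
python3 -m jog '[{"dx":0,"dy":-0.08,"dz":0,"roll":0},{"dx":0,"dy":0,"dz":0,"roll":0},{"dx":0,"dy":0,"dz":0,"roll":0}]'
python3 -m jog '[{"dx":0,"dy":-0.08,"dz":0,"roll":0},{"dx":0,"dy":0,"dz":0,"roll":0},{"dx":0,"dy":0,"dz":0,"roll":0}]'
```

```text
clock: 36.9
ee_pos: [457.8, -173.8, 67.4]
orientation: [3.136, -0.0, -3.097]
ft_force: [0.5, 7.7, 1.0]
grip_width: 0.3
gripper_force: 3.7
clock: 37.15
ee_pos: [457.8, -174.2, 67.3]
orientation: [3.13, 0.0, -3.095]
ft_force: [1.5, 14.2, 3.0]
grip_width: -0.3
gripper_force: 7.5
clock: 37.4
ee_pos: [457.7, -174.5, 67.3]
orientation: [3.124, 0.001, -3.094]
ft_force: [1.3, 22.2, 5.4]
grip_width: -0.1
gripper_force: 11.4
```

```bash
python3 -m jog '[{"dx":0,"dy":0.3,"dz":0,"roll":0},{"dx":0,"dy":0.3,"dz":0,"roll":0},{"dx":0,"dy":0,"dz":-0.6,"roll":0},{"dx":0,"dy":0,"dz":-0.8,"roll":0},{"dx":0.03,"dy":0.8,"dz":0,"roll":0},{"dx":0.03,"dy":0.9,"dz":0,"roll":0},{"dx":0.03,"dy":0.9,"dz":0,"roll":0},{"dx":0.03,"dy":0.8,"dz":0,"roll":0}]' >/dev/null
python3 -m jog '[{"dx":0,"dy":0,"dz":0,"roll":0},{"dx":0,"dy":0,"dz":0,"roll":0},{"dx":0,"dy":0,"dz":0,"roll":0},{"dx":0,"dy":0,"dz":0,"roll":0}]'
python3 - <<'E'
from h import *
s=snap('scene','scene8'); w=snap('wrist','w19')
for n,c in (('s',s),('w',w)):
    hsv=cv2.cvtColor(c['pixels'],cv2.COLOR_RGB2HSV); m=cv2.inRange(hsv,np.array((0,150,60)),np.array((6,255,255)))
    for k in cv2.findContours(m,cv2.RETR_EXTERNAL,cv2.CHAIN_APPROX_NONE)[0]:
        q=cv2.minEnclosingCircle(k); X=onz(c,*q[0],75)
        if cv2.contourArea(k)>8 and 400<X[0]<500 and -250<X[1]<0: print(n,cv2.contourArea(k),np.round(X))
plan(444.5,-17.5,64,np.pi+.043)
E
```

```text
clock: 38.4
ee_pos: [447.2, -24.1, 123.8]
orientation: [-3.141, 0.0, -3.099]
ft_force: [-0.1, -0.0, 0.3]
grip_width: 0.1
gripper_force: 0.0
s 50.5 [ 456. -201.   75.]
w 1749.0 [ 459. -200.   75.]
w 134.0 [435. -73.  75.]
t=38.5 at [447.1 -24.3 123.7] ori [-3.141  0.    -3.1  ] | total units dx 0.06 dy 0.17 dz 1.49 roll -0.02
```

```bash
python3 -m jog '[{"dx":0.06,"dy":0.17,"dz":0.5,"roll":0},{"dx":0,"dy":0,"dz":0.5,"roll":0},{"dx":0,"dy":0,"dz":0.3,"roll":0},{"dx":0,"dy":0,"dz":0.1,"roll":0},{"dx":0,"dy":0,"dz":0,"roll":0},{"dx":0,"dy":0,"dz":0,"roll":0},{"dx":0,"dy":0,"dz":0,"roll":0}]'
python3 -m jog '[{"dx":0,"dy":0,"dz":0.1,"roll":0},{"dx":0,"dy":0,"dz":0.1,"roll":0},{"dx":0,"dy":0,"dz":0.05,"roll":0},{"dx":0,"dy":0,"dz":0.05,"roll":0},{"dx":0,"dy":0,"dz":0,"roll":0},{"dx":0,"dy":0,"dz":0,"roll":0}]'
python3 -m jog '[{"dx":0,"dy":0,"dz":0.05,"roll":0},{"dx":0,"dy":0,"dz":0.05,"roll":0},{"dx":0,"dy":0,"dz":0,"roll":0},{"dx":0,"dy":0,"dz":0,"roll":0}]'
```

```text
clock: 39.08
ee_pos: [445.1, -16.9, 68.5]
orientation: [-3.141, 0.002, -3.099]
ft_force: [0.0, -0.4, 0.1]
grip_width: -0.3
gripper_force: 0.0
clock: 39.58
ee_pos: [445.4, -16.6, 56.2]
orientation: [-3.141, 0.002, -3.098]
ft_force: [1.4, -0.4, 4.5]
grip_width: -0.1
gripper_force: 2.3
clock: 39.92
ee_pos: [445.6, -16.7, 55.5]
orientation: [-3.141, 0.004, -3.098]
ft_force: [-7.7, -0.6, 37.1]
grip_width: -0.1
gripper_force: 18.5
```

The button is fully pressed and bottomed out. I'll rise and go to the screwdriver.

```bash
python3 -m jog '[{"dx":0,"dy":0,"dz":-0.3,"roll":0},{"dx":0,"dy":0,"dz":-0.8,"roll":0},{"dx":0,"dy":0,"dz":-0.9,"roll":0},{"dx":0,"dy":0,"dz":-0.9,"roll":0},{"dx":0,"dy":0,"dz":-0.9,"roll":0},{"dx":0,"dy":0,"dz":0,"roll":0}]' >/dev/null
python3 -m jog '[{"dx":-0.03,"dy":-0.93,"dz":0,"roll":0},{"dx":-0.03,"dy":-0.93,"dz":0,"roll":0},{"dx":-0.03,"dy":-0.93,"dz":0,"roll":0},{"dx":-0.03,"dy":-0.93,"dz":0,"roll":0},{"dx":-0.03,"dy":-0.93,"dz":0,"roll":0}]' 0 >/dev/null
python3 -m jog '[{"dx":-0.03,"dy":-0.93,"dz":0,"roll":0},{"dx":-0.03,"dy":-0.93,"dz":0,"roll":0},{"dx":-0.03,"dy":-0.93,"dz":0,"roll":0},{"dx":-0.03,"dy":-0.93,"dz":0,"roll":0},{"dx":-0.03,"dy":-0.93,"dz":0,"roll":0}]' >/dev/null
python3 -m jog '[{"dx":0,"dy":0,"dz":0,"roll":1},{"dx":0,"dy":0,"dz":0,"roll":1},{"dx":0,"dy":0,"dz":0,"roll":1},{"dx":0,"dy":0,"dz":0,"roll":1},{"dx":0,"dy":0,"dz":0,"roll":1},{"dx":0,"dy":0,"dz":0,"roll":1},{"dx":0,"dy":0,"dz":0,"roll":1},{"dx":0,"dy":0,"dz":0,"roll":1}]' >/dev/null
python3 -m jog '[{"dx":0,"dy":0,"dz":0,"roll":0.8},{"dx":0,"dy":0,"dz":0,"roll":0},{"dx":0,"dy":0,"dz":0,"roll":0},{"dx":0,"dy":0,"dz":0,"roll":0},{"dx":0,"dy":0,"dz":0,"roll":0}]'
cat >> h.py <<'E'
def driver(c,xy,z):
    hsv=cv2.cvtColor(c['pixels'],cv2.COLOR_RGB2HSV); m=cv2.inRange(hsv,np.array((20,110,70)),np.array((34,255,255))); m=cv2.morphologyEx(m,cv2.MORPH_CLOSE,np.ones((5,5),np.uint8))
    u,v=proj(c,[*xy,z]); k=min((k for k in cv2.findContours(m,cv2.RETR_EXTERNAL,cv2.CHAIN_APPROX_NONE)[0] if cv2.contourArea(k)>100),key=lambda k:np.hypot(*(np.array(cv2.minAreaRect(k)[0])-(u,v))))
    W=np.array([onz(c,*q[0],z)[:2] for q in k],np.float32); r=cv2.minAreaRect(W); b=cv2.boxPoints(r); e=max([b[1]-b[0],b[2]-b[1]],key=np.linalg.norm)
    print('driver',np.round(r[0],1),np.round(r[1],1),'yaw mod pi %.3f'%(np.arctan2(e[1],e[0])%np.pi),'px',np.round(cv2.minAreaRect(k)[0],1)); return np.array(r[0]),np.arctan2(e[1],e[0])%np.pi,cv2.minAreaRect(k)[0]
E
python3 - <<'E'
from h import *
w=snap('wrist','w20'); t=snap('top','top9'); s=snap('scene','scene9')
for c in (load('top0'),w): d=driver(c,(474,-387),14)
plan(*d[0],14,d[1]); a=driver(load('top0'),(474,-387),14); print(tri(load('top0'),a[2],w,d[2]))
E
```

```text
clock: 42.33
ee_pos: [472.1, -387.4, 203.4]
orientation: [-3.142, -0.001, 2.306]
ft_force: [-0.5, 0.3, 0.3]
grip_width: 85.1
gripper_force: 0.0
driver [ 477.2 -392.1] [ 30.2 122.1] yaw mod pi 2.392 px [412.6 201.6]
driver [ 478.8 -394.2] [ 30.1 125.4] yaw mod pi 2.399 px [318.6 173.6]
t=42.5 at [ 472.2 -387.6  203.6] ori [ 3.142 -0.     2.305] | total units dx -0.23 dy 0.01 dz 4.74 roll -0.93
driver [ 477.2 -392.1] [ 30.2 122.1] yaw mod pi 2.392 px [412.6 201.6]
(array([ 478.23507691, -394.05746589,    2.32632019]), np.float64(0.1883459337221027))
```

```bash
python3 -m jog '[{"dx":-0.2,"dy":0.01,"dz":0.5,"roll":0},{"dx":0,"dy":0,"dz":0.9,"roll":-0.93},{"dx":0,"dy":0,"dz":0.9,"roll":0},{"dx":0,"dy":0,"dz":0.9,"roll":0},{"dx":0,"dy":0,"dz":0.7,"roll":0},{"dx":0,"dy":0,"dz":0.4,"roll":0},{"dx":0,"dy":0,"dz":0.2,"roll":0},{"dx":0,"dy":0,"dz":0.1,"roll":0}]' 0 >/dev/null
python3 -m jog '[{"dx":0,"dy":0,"dz":0.1,"roll":0},{"dx":0,"dy":0,"dz":0.08,"roll":0},{"dx":0,"dy":0,"dz":0.05,"roll":0},{"dx":0,"dy":0,"dz":0,"roll":0},{"dx":0,"dy":0,"dz":0,"roll":0},{"dx":0,"dy":0,"dz":0,"roll":0}]' 
python3 -m jog '[{"dx":0,"dy":0,"dz":0,"roll":0},{"dx":0,"dy":0,"dz":0,"roll":0},{"dx":0,"dy":0,"dz":0,"roll":0},{"dx":0,"dy":0,"dz":0,"roll":0},{"dx":0,"dy":0,"dz":0,"roll":0},{"dx":0,"dy":0,"dz":0,"roll":0},{"dx":0,"dy":0,"dz":0,"roll":0},{"dx":0,"dy":0,"dz":0,"roll":0}]' 1 60
python3 -m jog '[{"dx":0,"dy":0,"dz":-0.3,"roll":0},{"dx":0,"dy":0,"dz":-0.6,"roll":0},{"dx":0,"dy":0,"dz":-0.9,"roll":0},{"dx":0,"dy":0,"dz":-0.9,"roll":0},{"dx":0,"dy":0,"dz":-0.9,"roll":0},{"dx":0,"dy":0,"dz":-0.9,"roll":0},{"dx":0,"dy":0,"dz":-0.5,"roll":0},{"dx":0,"dy":0,"dz":0,"roll":0}]'
python3 - <<'E'
from h import *
plan(590,373,205,np.pi+.6)
t=load('top0'); s=load('scene0')
# forks: blue blobs in top0 & scene0 & w2
for n,c in (('top0',t),('w2',load('w2')),('w3',load('w3')),('w5',load('w5')),('scene',s)):
    hsv=cv2.cvtColor(c['pixels'],cv2.COLOR_RGB2HSV); m=cv2.inRange(hsv,np.array((100,110,50)),np.array((118,255,255)))
    for k in cv2.findContours(m,cv2.RETR_EXTERNAL,cv2.CHAIN_APPROX_NONE)[0]:
        r=cv2.minAreaRect(k); X=onz(c,*r[0],75)
        if cv2.contourArea(k)>30 and 480<X[0]<680 and 300<X[1]<460: print(n,cv2.contourArea(k),np.round(r[0],1),np.round(r[1],1),np.round(X),[np.round(onz(c,*q,90)[:2]).tolist() for q in cv2.boxPoints(r)])
E
```

```text
clock: 43.65
ee_pos: [478.4, -393.6, 11.3]
orientation: [3.142, 0.001, 2.398]
ft_force: [0.9, 0.7, 0.3]
grip_width: 85.4
gripper_force: 0.0
clock: 44.32
ee_pos: [478.2, -393.5, 10.8]
orientation: [3.142, 0.001, 2.398]
ft_force: [-0.6, -0.4, 3.2]
grip_width: 26.9
gripper_force: 60.4
clock: 44.98
ee_pos: [480.2, -395.1, 216.0]
orientation: [3.141, 0.009, 2.398]
ft_force: [0.4, 0.4, -0.7]
grip_width: 26.5
gripper_force: 59.9
t=45.0 at [ 480.2 -395.1  216. ] ori [3.141 0.009 2.398] | total units dx 10.98 dy 15.99 dz 0.28 roll -13.44
top0 79.5 [210.3 180.2] [ 7.8 16.9] [551. 341.  75.] [[544.0, 370.0], [577.0, 320.0], [554.0, 305.0], [521.0, 354.0]]
top0 74.5 [198.  161.5] [ 8.  16.1] [619. 386.  75.] [[612.0, 414.0], [645.0, 367.0], [620.0, 351.0], [588.0, 398.0]]
w2 1082.5 [454.5 153.6] [84.5 18. ] [555. 342.  75.] [[523.0, 373.0], [535.0, 381.0], [578.0, 319.0], [567.0, 310.0]]
w2 9269.0 [589.  129.5] [155. 100.] [669. 330.  75.] [[624.0, 406.0], [697.0, 385.0], [698.0, 253.0], [614.0, 278.0]]
w2 2234.5 [524.2  80.7] [89.1 47.4] [620. 386.  75.] [[577.0, 410.0], [604.0, 426.0], [647.0, 367.0], [619.0, 347.0]]
w3 1086.5 [453.8 149. ] [87.2 16.5] [555. 342.  75.] [[525.0, 373.0], [535.0, 380.0], [578.0, 320.0], [568.0, 311.0]]
w3 2345.5 [519.1  67.7] [94.  47.6] [620. 386.  75.] [[577.0, 410.0], [603.0, 427.0], [647.0, 367.0], [621.0, 347.0]]
w3 9206.0 [590.5 104.5] [157.  97.] [668. 336.  75.] [[633.0, 411.0], [698.0, 385.0], [687.0, 261.0], [612.0, 292.0]]
w5 698.5 [622.5 233.5] [39. 33.] [609. 321.  75.] [[586.0, 286.0], [584.0, 314.0], [621.0, 326.0], [622.0, 298.0]]
scene 130.0 [464.7 208.1] [ 8.  30.6] [648. 363.  75.] [[710.0, 287.0], [596.0, 398.0], [614.0, 413.0], [726.0, 302.0]]
scene 129.5 [439.2 199.3] [ 7.4 28.7] [582. 316.  75.] [[646.0, 246.0], [531.0, 348.0], [548.0, 363.0], [662.0, 260.0]]
```

The driver is held (opening 26.9 mm). I'll carry it across to the rest and turn it.

```bash
python3 -m jog '[{"dx":0.545,"dy":0.788,"dz":0,"roll":0},{"dx":0.545,"dy":0.788,"dz":0,"roll":0},{"dx":0.545,"dy":0.788,"dz":0,"roll":0},{"dx":0.545,"dy":0.788,"dz":0,"roll":0},{"dx":0.545,"dy":0.788,"dz":0,"roll":0},{"dx":0.545,"dy":0.788,"dz":0,"roll":0},{"dx":0.545,"dy":0.788,"dz":0,"roll":0}]' >/dev/null
python3 -m jog '[{"dx":0.545,"dy":0.788,"dz":0,"roll":0},{"dx":0.545,"dy":0.788,"dz":0,"roll":0},{"dx":0.545,"dy":0.788,"dz":0,"roll":0},{"dx":0.545,"dy":0.788,"dz":0,"roll":0},{"dx":0.545,"dy":0.788,"dz":0,"roll":0},{"dx":0.545,"dy":0.788,"dz":0,"roll":0},{"dx":0.545,"dy":0.788,"dz":0,"roll":0}]' >/dev/null
python3 -m jog '[{"dx":0.545,"dy":0.788,"dz":0,"roll":0},{"dx":0.545,"dy":0.788,"dz":0,"roll":0},{"dx":0.545,"dy":0.788,"dz":0,"roll":0},{"dx":0.545,"dy":0.788,"dz":0,"roll":0},{"dx":0.545,"dy":0.788,"dz":0,"roll":0},{"dx":0.545,"dy":0.788,"dz":0,"roll":0}]' 
python3 -m jog '[{"dx":0,"dy":0,"dz":0,"roll":-1},{"dx":0,"dy":0,"dz":0,"roll":-1},{"dx":0,"dy":0,"dz":0,"roll":-1},{"dx":0,"dy":0,"dz":0,"roll":-1},{"dx":0,"dy":0,"dz":0,"roll":-1},{"dx":0,"dy":0,"dz":0,"roll":-1},{"dx":0,"dy":0,"dz":0,"roll":-1}]' >/dev/null
python3 -m jog '[{"dx":0,"dy":0,"dz":0,"roll":-1},{"dx":0,"dy":0,"dz":0,"roll":-1},{"dx":0,"dy":0,"dz":0,"roll":-1},{"dx":0,"dy":0,"dz":0,"roll":-1},{"dx":0,"dy":0,"dz":0,"roll":-1},{"dx":0,"dy":0,"dz":0,"roll":-1},{"dx":0,"dy":0,"dz":0,"roll":-0.44}]' >/dev/null
python3 -m jog '[{"dx":0,"dy":0,"dz":0,"roll":0},{"dx":0,"dy":0,"dz":0,"roll":0},{"dx":0,"dy":0,"dz":0,"roll":0}]'
cat >> h.py <<'E'
def forks(c,z=90):
    s=bot.observe();p=s['ee_pos'];yaw=s['orientation'][2]; tx=np.array([np.cos(yaw),np.sin(yaw)]);ty=np.array([np.sin(yaw),-np.cos(yaw)])
    hsv=cv2.cvtColor(c['pixels'],cv2.COLOR_RGB2HSV); m=cv2.inRange(hsv,np.array((100,110,40)),np.array((118,255,255)))
    for k in cv2.findContours(m,cv2.RETR_EXTERNAL,cv2.CHAIN_APPROX_NONE)[0]:
        if cv2.contourArea(k)<60: continue
        q=cv2.approxPolyDP(k,5,True)[:,0]; Q=[(onz(c,*a,z)[:2]-p[:2]) for a in q]
        if abs(np.mean([a@tx for a in Q]))<110 and abs(np.mean([a@ty for a in Q]))<70: print('blue',cv2.contourArea(k),[(a.tolist(),round(float(b@tx)),round(float(b@ty))) for a,b in zip(q,Q)])
E
python3 - <<'E'
from h import *
w=snap('wrist','w21'); plan(586,364,150,np.pi+.6); forks(w); forks(w,70)
s=bot.observe(); driver(w,s['ee_pos'][:2],s['ee_pos'][2]+3)
E
```

```text
clock: 46.65
ee_pos: [583.0, 367.3, 208.3]
orientation: [-3.138, -0.001, 2.398]
ft_force: [1.6, -0.9, -2.1]
grip_width: 26.6
gripper_force: 59.9
clock: 48.07
ee_pos: [583.5, 365.6, 209.3]
orientation: [3.142, -0.002, -2.542]
ft_force: [0.2, 0.6, -1.2]
grip_width: 26.6
gripper_force: 60.1
t=48.1 at [583.6 365.6 209.7] ori [ 3.142e+00 -1.000e-03 -2.542e+00] | total units dx -0.03 dy -0.07 dz 1.49 roll -0.01
blue 73.0 [([330, 126], 51, 8), ([329, 136], 43, 7), ([348, 144], 37, 22)]
blue 429.0 [([307, 126], 51, -9), ([291, 126], 51, -21), ([274, 138], 42, -35), ([273, 151], 32, -36), ([307, 136], 43, -9)]
blue 73.0 [([330, 126], 48, 9), ([329, 136], 40, 8), ([348, 144], 34, 24)]
blue 429.0 [([307, 126], 48, -10), ([291, 126], 48, -23), ([274, 138], 39, -37), ([273, 151], 28, -38), ([307, 136], 40, -10)]
driver [592.5 370.5] [89.7 29.5] yaw mod pi 0.590 px [319. 283.]
```

Run:
```python
from h import *
c=load('w21'); hsv=cv2.cvtColor(c['pixels'],cv2.COLOR_RGB2HSV)
m=cv2.inRange(hsv,np.array((95,80,15)),np.array((130,255,255))); m=cv2.morphologyEx(m,cv2.MORPH_OPEN,np.ones((3,3),np.uint8))
s=bot.observe();p=s['ee_pos'];yaw=s['orientation'][2]; tx=np.array([np.cos(yaw),np.sin(yaw)]);ty=np.array([np.sin(yaw),-np.cos(yaw)])
for k in cv2.findContours(m,cv2.RETR_EXTERNAL,cv2.CHAIN_APPROX_NONE)[0]:
    if cv2.contourArea(k)<40: continue
    q=cv2.approxPolyDP(k,3,True)[:,0]
    print(cv2.contourArea(k),[(a.tolist(),[round(float(x)) for x in ((onz(c,*a,90)[:2]-p[:2])@tx,(onz(c,*a,90)[:2]-p[:2])@ty)]) for a in q])
```

```text
58.0 [([284, 236], [-40, -30]), ([279, 239], [-43, -34]), ([280, 248], [-51, -33]), ([285, 247], [-50, -29])]
12452.5 [([215, 187], [3, -83]), ([136, 203], [-11, -149]), ([110, 221], [-26, -173]), ([156, 323], [-128, -151]), ([176, 320], [-125, -132]), ([197, 307], [-111, -111]), ([214, 312], [-116, -96]), ([237, 307], [-111, -75]), ([246, 279], [-82, -64])]
65.0 [([330, 126], [51, 8]), ([329, 136], [43, 7]), ([337, 136], [43, 13]), ([334, 126], [51, 11])]
455.0 [([307, 126], [51, -9]), ([290, 126], [51, -22]), ([283, 136], [43, -28]), ([273, 138], [42, -35]), ([273, 151], [32, -36]), ([280, 152], [31, -30]), ([291, 140], [40, -22]), ([307, 136], [43, -9])]
```

The rest sits about −4.5 mm in tool x and +2 mm in tool y from the TCP. I'll correct and lower.

```bash
python3 -m jog '[{"dx":-0.11,"dy":0.05,"dz":0.4,"roll":0},{"dx":0,"dy":0,"dz":0.7,"roll":0},{"dx":0,"dy":0,"dz":0.7,"roll":0},{"dx":0,"dy":0,"dz":0.5,"roll":0},{"dx":0,"dy":0,"dz":0.3,"roll":0},{"dx":0,"dy":0,"dz":0,"roll":0},{"dx":0,"dy":0,"dz":0,"roll":0},{"dx":0,"dy":0,"dz":0,"roll":0}]'
python3 -m jog '[{"dx":0,"dy":0,"dz":0.1,"roll":0},{"dx":0,"dy":0,"dz":0.1,"roll":0},{"dx":0,"dy":0,"dz":0.1,"roll":0},{"dx":0,"dy":0,"dz":0.1,"roll":0},{"dx":0,"dy":0,"dz":0,"roll":0},{"dx":0,"dy":0,"dz":0,"roll":0},{"dx":0,"dy":0,"dz":0,"roll":0}]'
```

```text
clock: 48.78
ee_pos: [587.1, 370.4, 107.7]
orientation: [-3.142, 0.002, -2.542]
ft_force: [-0.2, 0.5, -1.1]
grip_width: 26.8
gripper_force: 60.0
clock: 49.37
ee_pos: [588.2, 368.8, 90.7]
orientation: [-3.138, 0.002, -2.542]
ft_force: [3.5, -3.6, -0.6]
grip_width: 26.9
gripper_force: 60.2
```

```bash
python3 -m jog '[{"dx":0,"dy":-0.06,"dz":0,"roll":0},{"dx":0,"dy":-0.06,"dz":0,"roll":0},{"dx":0,"dy":0,"dz":0,"roll":0},{"dx":0,"dy":0,"dz":0,"roll":0}]'
python3 -m jog '[{"dx":0,"dy":0,"dz":0.07,"roll":0},{"dx":0,"dy":0,"dz":0.07,"roll":0},{"dx":0,"dy":0,"dz":0,"roll":0},{"dx":0,"dy":0,"dz":0,"roll":0}]'
```

```text
clock: 49.7
ee_pos: [588.7, 366.0, 90.1]
orientation: [3.141, -0.001, -2.541]
ft_force: [0.3, -1.1, -1.4]
grip_width: 26.9
gripper_force: 60.1
clock: 50.03
ee_pos: [588.8, 365.9, 84.4]
orientation: [3.142, -0.001, -2.541]
ft_force: [-0.3, -0.2, -0.3]
grip_width: 26.9
gripper_force: 60.1
```

```bash
python3 -m jog '[{"dx":0,"dy":0,"dz":0.05,"roll":0},{"dx":0,"dy":0,"dz":0,"roll":0},{"dx":0,"dy":0,"dz":0,"roll":0},{"dx":0,"dy":0,"dz":0,"roll":0}]'
python3 -m jog '[{"dx":0,"dy":0,"dz":0.04,"roll":0},{"dx":0,"dy":0,"dz":0,"roll":0},{"dx":0,"dy":0,"dz":0,"roll":0},{"dx":0,"dy":0,"dz":0,"roll":0}]'
```

```text
clock: 50.37
ee_pos: [589.3, 365.9, 82.9]
orientation: [-3.141, 0.0, -2.542]
ft_force: [1.7, -1.2, -2.4]
grip_width: 26.2
gripper_force: 60.1
clock: 50.7
ee_pos: [589.7, 365.7, 81.5]
orientation: [-3.141, 0.001, -2.542]
ft_force: [2.4, -3.0, 0.3]
grip_width: 26.7
gripper_force: 60.5
```

```bash
python3 -m jog '[{"dx":0,"dy":-0.04,"dz":0.03,"roll":0},{"dx":0,"dy":0,"dz":0,"roll":0},{"dx":0,"dy":0,"dz":0,"roll":0},{"dx":0,"dy":0,"dz":0,"roll":0}]'
python3 -m jog '[{"dx":0,"dy":0,"dz":0.03,"roll":0},{"dx":0,"dy":0,"dz":0,"roll":0},{"dx":0,"dy":0,"dz":0,"roll":0},{"dx":0,"dy":0,"dz":0,"roll":0}]'
```

```text
clock: 51.03
ee_pos: [590.0, 365.3, 80.8]
orientation: [3.141, 0.001, -2.541]
ft_force: [-0.4, -0.3, 5.6]
grip_width: 26.8
gripper_force: 60.9
clock: 51.37
ee_pos: [590.0, 365.4, 80.8]
orientation: [3.141, 0.002, -2.541]
ft_force: [-1.7, -2.0, 10.0]
grip_width: 26.6
gripper_force: 61.6
```

The driver is seated at the expected height. I'll release, rise and check everything.

```bash
python3 -m jog '[{"dx":0,"dy":0,"dz":0,"roll":0},{"dx":0,"dy":0,"dz":0,"roll":0},{"dx":0,"dy":0,"dz":0,"roll":0},{"dx":0,"dy":0,"dz":0,"roll":0},{"dx":0,"dy":0,"dz":0,"roll":0}]' 0
python3 -m jog '[{"dx":0,"dy":0,"dz":-0.2,"roll":0},{"dx":0,"dy":0,"dz":-0.5,"roll":0},{"dx":0,"dy":0,"dz":-0.9,"roll":0},{"dx":0,"dy":0,"dz":-0.9,"roll":0},{"dx":0,"dy":0,"dz":-0.9,"roll":0},{"dx":0,"dy":0,"dz":-0.3,"roll":0},{"dx":0,"dy":0,"dz":0,"roll":0},{"dx":0,"dy":0,"dz":0,"roll":0}]'
python3 - <<'E'
from h import *
w=snap('wrist','w22'); a=driver(w,(590,365),84)
t=snap('top','top10'); s=snap('scene','scene10')
b=driver(s,(590,365),84); print(tri(w,a[2],s,b[2])); forks(w)
hsv=cv2.cvtColor(w['pixels'],cv2.COLOR_RGB2HSV)
m=cv2.inRange(hsv,np.array((95,80,15)),np.array((130,255,255))); m=cv2.morphologyEx(m,cv2.MORPH_OPEN,np.ones((3,3),np.uint8))
d=np.array([np.cos(.6),np.sin(.6)]); l=np.array([-d[1],d[0]]); c0=a[0]
for k in cv2.findContours(m,cv2.RETR_EXTERNAL,cv2.CHAIN_APPROX_NONE)[0]:
    Q=np.array([onz(w,*q[0],90)[:2]-c0 for q in k])
    if cv2.contourArea(k)>40 and np.abs(Q.mean(0)).max()<80: print('blue rel to handle: along',np.round(np.percentile(Q@d,[2,98])),'across',np.round(np.percentile(Q@l,[2,98])))
# non-task things, start vs now (top view)
t0=load('top0')
for X,z in (((738,299),25),((763,-186),16),((330,262),32)):
    u,v=map(int,proj(t0,[*X,z])); A=t0['pixels'][v-20:v+20,u-20:u+20].astype(int); B=t['pixels'][v-20:v+20,u-20:u+20].astype(int); print('diff',np.abs(A-B).mean().round(1))
E
```

```text
clock: 51.78
ee_pos: [589.7, 364.6, 78.2]
orientation: [3.141, -0.001, -2.541]
ft_force: [-0.0, -0.1, 0.9]
grip_width: 84.4
gripper_force: 0.0
clock: 52.45
ee_pos: [590.5, 365.0, 228.1]
orientation: [-3.142, 0.002, -2.541]
ft_force: [-1.7, 0.1, -0.7]
grip_width: 85.4
gripper_force: 0.0
driver [590.  364.5] [123.1  29. ] yaw mod pi 0.608 px [319.  175.5]
driver [587.6 363.5] [131.   68.9] yaw mod pi 0.609 px [454.3 195.1]
(array([588.01876903, 363.73089183,  82.6563942 ]), np.float64(3.545252287006821))
blue 126.0 [([337, 199], -16, 15), ([337, 224], -40, 16), ([347, 231], -47, 25)]
blue 258.5 [([301, 194], -12, -16), ([288, 231], -47, -28), ([302, 222], -38, -15)]
blue 180.0 [([338, 118], 52, 15), ([337, 135], 39, 14), ([352, 138], 36, 26), ([353, 128], 44, 27)]
blue 274.0 [([300, 117], 53, -16), ([281, 127], 45, -31), ([282, 139], 36, -31), ([301, 135], 39, -15)]
blue rel to handle: along [28. 46.] across [15. 26.]
blue rel to handle: along [11. 46.] across [-30. -15.]
blue rel to handle: along [-51. -37.] across [14. 27.]
blue rel to handle: along [-54. -37.] across [-32. -15.]
diff 7.8
diff 2.9
diff 69.8
```

Run:
```python
from h import *
a=load('scene0');b=load('scene10');e=load('scene7')
for n,A,X in (('tape',a,(330,260,40)),('can',a,(690,-375,60)),('drill',a,(600,-420,40)),('meter',a,(765,-186,20)),('tub',a,(740,297,30)),('jar',a,(770,10,60)),('ctrlA',e,(561,-170,50)),('ctrlB',e,(555,-2,50)),('ctrlC',e,(588,-85,50)),('door',e,(570,-240,80))):
    u,v=map(int,proj(A,X)); r=10; D=np.abs(A['pixels'][v-r:v+r,u-r:u+r].astype(int)-b['pixels'][v-r:v+r,u-r:u+r].astype(int)); print(n,(u,v),D.mean().round(1))
hsv=cv2.cvtColor(b['pixels'],cv2.COLOR_RGB2HSV); m=cv2.inRange(hsv,np.array((0,150,60)),np.array((6,255,255)))
for k in cv2.findContours(m,cv2.RETR_EXTERNAL,cv2.CHAIN_APPROX_NONE)[0]:
    q=cv2.minEnclosingCircle(k); X=onz(b,*q[0],75)
    if 400<X[0]<500 and -250<X[1]<-100: print('knob',np.round(X))
print(bot.observe()['ft_force'],bot.observe()['clock'])
```

```text
tape (382, 171) 4.3
can (224, 286) 2.3
drill (200, 272) 6.4
meter (306, 297) 2.0
tub (461, 243) 4.5
jar (378, 268) 2.3
ctrlA (286, 238) 37.4
ctrlB (340, 223) 1.6
ctrlC (318, 236) 2.5
door (262, 237) 7.6
knob [ 457. -200.   75.]
[-0.19527382 -0.08175694 -0.77422524] 52.6
```

Run:
```python
from h import *
b=load('scene10')
for f in ('scene5','scene6','scene8','scene9'):
    e=load(f)
    for X in ((561,-170,50),(570,-240,80)):
        u,v=map(int,proj(e,X)); r=10; print(f,X,np.abs(e['pixels'][v-r:v+r,u-r:u+r].astype(int)-b['pixels'][v-r:v+r,u-r:u+r].astype(int)).mean().round(1))
t=load('top10')
for X in ((588,-85),(561,-170),(554,-2)):
    ctrl(t,X,52)
```

```text
scene5 (561, -170, 50) 15.3
scene5 (570, -240, 80) 45.9
scene6 (561, -170, 50) 1.4
scene6 (570, -240, 80) 19.2
scene8 (561, -170, 50) 1.4
scene8 (570, -240, 80) 1.3
scene9 (561, -170, 50) 1.5
scene9 (570, -240, 80) 1.3
outline ctr [585.4 -84.7] size [100.2  45. ] yaw(mod pi) 0.066 sticker px [328.9 170.4] 40 xy [588.5 -84.2]
outline ctr [ 558.3 -168.5] size [99.3 45. ] yaw(mod pi) 0.037 sticker px [351.9 178.1] 36 xy [ 559.8 -167.6]
outline ctr [551.9  -1.2] size [98.9 43.5] yaw(mod pi) 0.000 sticker px [305.8 180.5] 40 xy [551.7  -0.6]
```

Nothing has moved since the last steps, so I'm handing in.

```bash
python3 -c "from bench import bot; print(bot.sign_off())"
```

```text
the job is handed in; nothing more can be done
None
```

I handed the job in at about 53 s: all three orange controllers are in their pockets, the door is shut on its catch, the lever is over to on, the button was pressed and released, and the screwdriver is on the rest. I checked these by camera and force readings only, since the hand-in gave no verdict.

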